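Bed a spindle sleeve in the V-blocks, slide it to the stop and clamp it

TASK

Take the steel sleeve from the wooden rack and lower it gently into the pair of V-blocks, a little short of the yellow end stop, so that it beds down in both Vs; do not drop or force it. Then slide it along the Vs until its end is firmly but gently pressed home against the stop for a moment, and swing the red clamp arm over and press it all the way down so that its pad keeps pressing on the sleeve when you let go. Leave the tub, the cup and the wrench where they are.

Things in the scene. Friction and masses are not known exactly. Their poses are not given: they have to be found in the camera images.
- sleeve: Loose steel sleeve, smooth and round: 36 mm diameter, 200 mm long, 0.4 to 0.65 kg, thin brass ring near each end. Origin mid-axis, x along it. Starts level in two wooden saddles 110 mm apart (a 12 mm board between them), axis 53.5 mm above the bench, its middle free to grip from above; 2 to 4 N slide it along the oiled Vs. Bedded in the V-blocks its axis lies level 57.5 mm above the bench.
- vblocks: Two fixed aluminium V-blocks in line on a 12 mm thick plate. Origin at bench level midway between; x along the Vs towards the stop, y towards the clamp's hinge post, z up. Each is 30 mm long, 74 wide, at x = -65 and +65 mm: a 100 mm gap for fingers. 90 degree Vs, bottom 32 mm, shoulders 60 mm above the bench. Hinge post at x 48 to 82, y 47 to 73, 102 mm high. A bedded sleeve's axis is at y = 0.
- stop: Rigid yellow end stop beyond the +x end of the Vs: foot 40 x 50 mm, 68 mm high, with a 20 mm round steel button facing the sleeve. Origin under its centre, on the plate (12 mm above the bench); axes as the V-blocks. Set at another place along the plate each time: a sleeve pressed home has its middle at x = 2 to 14 mm of the V-blocks' frame.
- stop_face (a point): Centre of the stop's button face, which looks along the Vs (towards -x), 57.5 mm above the bench: the sleeve's end face comes to bear here. Press it home with roughly 5 to 15 N, held for a moment: the stop is set by a fine thread and must not be rammed.
- clamp (a joint): Angle of the red clamp arm, rad. 0: level across the sleeve, over the V-block nearer the stop, pad just touching it; positive is open (1.57 upright; more leans away); starts at 1.65 to 1.9. Hard end at -0.09: pad pressing with about 11 N. Hinge axis along x at y = 60, z = 89 mm of the V-blocks' frame. Stiff (0.5 N m): stays where left. Pressed down at the bar it takes 4 N, at the end 8 N.
- clamp_bar (a point): Point to take the clamp by: axis of the round black cross-bar (14 mm diameter) at the arm's tip, 145 mm from the hinge axis. The bar is parallel to the Vs; its free part sticks out 50 mm from the arm's side towards the stop; this is its middle. In the V-blocks' frame: x = 98, y = 60 - 145 cos(angle), z = 89 + 145 sin(angle) mm. The arm is 16 mm wide, 12 mm thick.
- clamp_pad: Round black rubber pad, 18 mm diameter, under the clamp arm, 60 mm from the hinge, sprung (2 N per mm). Origin at the centre of its pressing face; z square to the arm, away from the sleeve.
- tub: White lidded plastic tub, 84 mm diameter, 95 mm high, standing loose beyond the work. Origin at the centre of its underside. To be left alone.
- cup: Orange plastic mixing cup, 70 mm diameter at the rim, 70 mm high, loose. Origin at the centre of its underside. To be left alone.
- wrench: Steel wrench, some 160 mm long, lying flat on the bench, loose. To be left alone.
Mind the look-alikes: they are no part of the job. Of the things that look like the sleeve, the middle-sized one is meant.

How it is judged:
By the outcome, as a careful person would: the job done as asked, in the order asked, and still so for the second after the job is handed in, with the robot touching nothing.
It also fails if it takes over 72 s, if anything falls off the work surface, if the arm or the gripper's body presses on something with over 40 N, if the wrist force passes 120 N, or if a joint passes its speed limit or range.

ROBOT

A 6-joint arm with a two-finger parallel gripper is mounted at the origin on the work surface. World frame = base frame: x ahead of the robot, y to its left, z up, the work surface at z = 0. Lengths are in m, angles in rad, forces in N, time in s.
With the tool pointing down it reaches from about 0.25 to 0.725 m from the base axis. Payload 4 kg.
Tool frame: the origin (TCP) lies midway between the tips of the shut fingers; the grasp point (between the pads) lies 19 mm behind it; y points along the fingers, x is the direction in which the jaws open and shut, and the axes are right-handed (so a half turn about y gives the same grasp; the last joint's range is limited). The gripper opens to 85 mm and grips with 20 to 120 N. Pads are 22 mm wide; open, the fingers measure 114 mm over their backs; the gripper's body (76 mm by 85 mm) begins 54 mm behind the grasp point. The pads swing forward as they close: fully open they stand 13 mm farther back than shut.
Start: joints at [-1.343, 0.241, 0.005, 1.335, 0, 1.571], TCP at [0.113, -0.487, 0.231] pointing down, gripper open.
Joint ranges: [-2.72, 2.72], [-1.05, 1.87], [-1.09, 1.28], [-1.99, 2.15], [-1.42, 1.44], [-3.14, 3.14]. Speed limits (rad/s): [2.79, 2.79, 3.14, 3.14, 3.14, 3.14].

INTERFACE

Orientations are given as a unit quaternion [x, y, z, w].
In Python, from workcell import bot gives the robot as it stands. The module is installed in compiled form; this text tells all that it offers.
- The arm moves only by the shell command python3 -m inch 'ROWS'. ROWS is text: rows parted by semicolons, each of 7 numbers parted by spaces: the turn, a rotation vector about the tool's x, y, z in degrees, then the shift along the tool's x, y, z in mm, then the closure, from 0 (fully open) to 1 (shut). In form: ax ay az dx dy dz fingers; .... A call has 1 to 12 rows; each row shifts and turns the commanded pose from where the row before left it, along the tool's axes as they then stand; what a row does not reach is not made up. A row lasts 1/8 s, in which the tool goes at most 62.5 mm and 10.7 degrees, less where a joint would pass 70% of its speed; a pose out of reach is approached as far as the arm can. A call with a gripper value outside its range is refused whole. The fingers move at their own pace and stop on an object; the grip force is fixed at half the most. Time passes only in rows, so rows that do not move let the fingers close. It gives the time, the measured TCP pose, the force and the opening at its end, in the units of the state.
- bot.get_obs(): the state, without advancing time (a new reading comes with each control period).
- bot.camera(name): name is "scene" or "top" or "wrist"; returns a dict with "color" (384x512x3 uint8, blue, green, red), "fx", "fy", "cx", "cy" (pixels), "extrinsics" (4x4, takes a point from world to camera coordinates). Camera axes: x right, y up, looking along -z (the intrinsics and any distortion apply to the point x, -y, -z); pixel columns grow to the right and rows downward; lengths in m; the calibration is good to about 2 mm. A picture is of the moment at which its call begins. There is no depth.
- bot.job_done(): hands the job in, once; it reports no verdict.
Trained networks look in the newest picture that a camera, given by its name, has taken for a name from the list of things; names that differ only in an ending like _2 or _b are one class to them, and where a whole thing is asked for, a point or a joint stands for the part that bears it (a point fixed in the world has none). Each returns a list of dicts, best first, with "conf" (0 to 1); they miss things now and then, are a little off and sometimes report something else, mostly with a low value. They report only what shows in the picture. A call takes as long as a camera call. They do not tell look-alikes from the thing itself.
- bot.look_for(name, camera): "extent" ([left, top, right, bottom] in pixels, round what is visible of it).
- bot.cut_out(name, camera): "region" (384x512 bool, what is visible of it) and "extent" ([left, top, right, bottom] in pixels, round what is visible of it).
- bot.spot_point(name, camera): "point" ([column, row] in pixels: a listed point, or the origin of a listed thing).
The state is a dict: "clock": time; "joint_pos": joint angles; "joint_vel": joint speeds; "tau": joint torques, N m; "eef_pos": TCP position; "tool_rot": TCP orientation; "ft_force": force on the tool from outside, world axes, zero at the start; "ft_torque": the same for the moment, N m; "grip_width": finger opening in m.
Only numpy, scipy, OpenCV 4.12 (cv2) and the standard library are available. Lean on these libraries where they do the work, as an engineer would, in place of code of your own. Each camera call takes 0.05 s, during which the arm holds its last target.

## Working session

There is one attempt and no reset: what is moved stays moved. The work goes in short steps, Python scripts to look and compute and a shell command to move; the robot and the scene stay as the last step left them, time stands still between calls to the robot, and variables do not carry over. Pictures are saved under pics/ and viewed, and the job is handed in when it is done.

```bash
mkdir -p pics; ls; cat > h.py <<'E'
import numpy as np, cv2
from scipy.spatial.transform import Rotation as R
from workcell import bot
E
python3 - <<'E'
from h import *
o=bot.get_obs()
for k,v in o.items(): print(k,np.round(v,4))
for n in ["scene","top","wrist"]:
    c=bot.camera(n); cv2.imwrite(f"pics/{n}0.png",c["color"])
    print(n,c["fx"],c["fy"],c["cx"],c["cy"],[k for k in c.keys()]); print(np.round(c["extrinsics"],4))
E
```

```text
pics
clock 0.0
joint_pos [-1.343   0.2414  0.0037  1.3352  0.      1.5708]
joint_vel [-0.0012  0.0002 -0.0001  0.0008  0.0005 -0.    ]
tau [ 8.00000e-04 -3.72318e+01  2.52407e+01  1.71000e-02  1.00000e-04
 -0.00000e+00]
eef_pos [ 0.1128 -0.4865  0.2304]
tool_rot [-0.5531  0.4405 -0.4394  0.5541]
ft_force [-0.499   0.5674  0.0839]
ft_torque [-0.0343 -0.0067 -0.0503]
grip_width 0.0852
scene 392.3522806747823 392.3522806747823 255.065468249503 191.17820215910345 ['color', 'fx', 'fy', 'cx', 'cy', 'extrinsics']
[[ 0.4234  0.9056 -0.0236 -0.2357]
 [-0.5605  0.2824  0.7785  0.2264]
 [ 0.7117 -0.3164  0.6272 -1.4781]
 [ 0.      0.      0.      1.    ]]
top 489.19004729455935 489.19004729455935 256.49234647330985 190.95380117802847 ['color', 'fx', 'fy', 'cx', 'cy', 'extrinsics']
[[-0.0172 -0.9998  0.0096  0.0038]
 [ 0.9971 -0.0165  0.0749 -0.4918]
 [-0.0748  0.0108  0.9971 -1.3939]
 [ 0.      0.      0.      1.    ]]
wrist 332.5976147607986 332.5976147607986 253.8067070982818 189.3800929159832 ['color', 'fx', 'fy', 'cx', 'cy', 'extrinsics']
[[ 2.269e-01 -9.739e-01 -5.000e-04 -5.001e-01]
 [ 9.306e-01  2.170e-01 -2.947e-01  3.790e-02]
 [ 2.871e-01  6.640e-02  9.556e-01 -3.795e-01]
 [ 0.000e+00  0.000e+00  0.000e+00  1.000e+00]]
```

View pics/scene0.png

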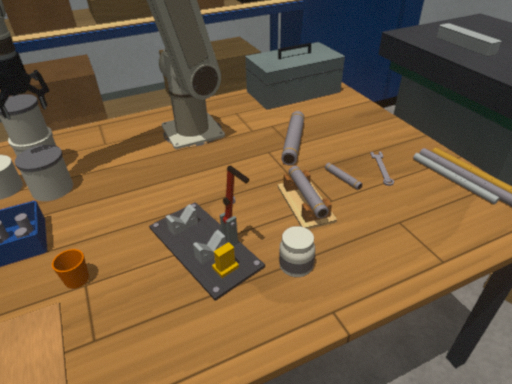

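View pics/top0.png

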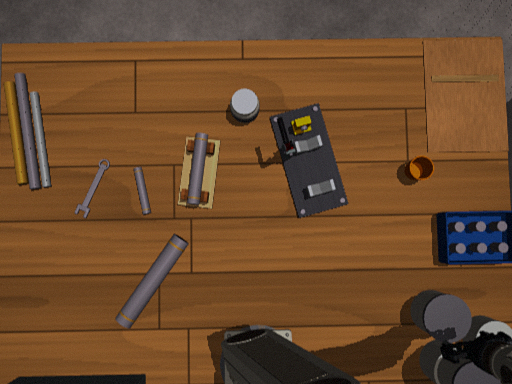

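View pics/wrist0.png

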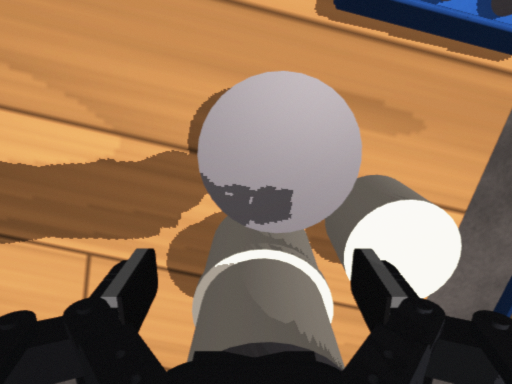

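The scene image shows the sleeve on its rack at about (308,192), the V-block plate at (205,250), the stop at (224,258), the clamp upright at (230,195), the tub at (297,250) and the cup at (70,267). In the top image the sleeve is at (198,170), the plate at (309,160), the stop at (301,125) and the clamp bar at (262,155). The wrist view shows only clutter: cylinders outside the work.

```bash
cat >> h.py <<'E'
def ray(c,px):
    E=c["extrinsics"];d=np.array([(px[0]-c["cx"])/c["fx"],-(px[1]-c["cy"])/c["fy"],-1.])
    Rm=E[:3,:3];return -Rm.T@E[:3,3],Rm.T@d
def atz(c,px,z):
    o,d=ray(c,px);return o+d*(z-o[2])/d[2]
def proj(c,P):
    q=c["extrinsics"]@np.append(P,1);return np.array([c["cx"]+c["fx"]*q[0]/-q[2],c["cy"]-c["fy"]*q[1]/-q[2]])
def tri(cs,pxs):
    A=np.zeros((3,3));b=np.zeros(3)
    for c,p in zip(cs,pxs):
        o,d=ray(c,p);d=d/np.linalg.norm(d);M=np.eye(3)-np.outer(d,d);A+=M;b+=M@o
    return np.linalg.solve(A,b)
E
python3 - <<'E'
from h import *
cs={n:bot.camera(n) for n in ["top","scene"]}
for n in cs:
    c=cs[n]
    print(n)
    for t in ["sleeve","vblocks","stop","stop_face","clamp","clamp_bar","clamp_pad","tub","cup"]:
        try: s=[(np.round(q["point"],1).tolist(),round(float(q["conf"]),2)) for q in bot.spot_point(t,n)]
        except Exception as e: s=str(e)
        print(t,s)
    for q in bot.cut_out("sleeve",n):
        r=q["region"].astype(np.uint8)
        print(np.round(q["extent"]),round(float(q["conf"]),2), cv2.minAreaRect(cv2.findNonZero(r)))
    for q in bot.cut_out("vblocks",n): print("vb",np.round(q["extent"]),q["conf"],cv2.minAreaRect(cv2.findNonZero(q["region"].astype(np.uint8))))
big=cv2.resize(cs["top"]["color"][90:225,150:360],None,fx=3.8,fy=3.8,interpolation=cv2.INTER_CUBIC);cv2.imwrite("pics/t1.png",big)
big=cv2.resize(cs["scene"]["color"][150:300,140:350],None,fx=3.8,fy=3.8,interpolation=cv2.INTER_CUBIC);cv2.imwrite("pics/s1.png",big)
E
```

```text
top
sleeve [([152.0, 278.8], 0.9), ([140.4, 190.7], 0.88), ([198.5, 169.1], 0.55)]
vblocks [([196.7, 171.2], 0.54)]
stop [([297.9, 124.1], 0.59), ([411.1, 171.0], 0.51)]
stop_face [([302.5, 127.3], 0.83)]
clamp it knows: clamp_bar, clamp_pad, cup, sleeve, stop, stop_face, tub, vblocks, wrench
clamp_bar [([283.4, 129.3], 0.62), ([301.9, 130.3], 0.35)]
clamp_pad [([289.5, 145.8], 0.57)]
tub [([244.0, 108.3], 0.87)]
cup [([412.3, 170.3], 0.63)]
[135. 165. 147. 212.] 0.78 ((141.5, 189.0), (47.26398468017578, 10.394153594970703), 78.69007110595703)
[118. 235. 186. 326.] 0.7 ((151.1459503173828, 280.6028137207031), (19.380704879760742, 106.3463134765625), 35.154178619384766)
[405. 155. 433. 182.] 0.57 ((419.2500305175781, 168.24998474121094), (23.33452033996582, 28.284271240234375), 45.0)
scene
sleeve [([344.1, 177.5], 0.76), ([292.2, 136.4], 0.75), ([307.3, 187.7], 0.58)]
vblocks [([198.6, 242.0], 0.81)]
stop [([222.8, 269.4], 0.61)]
stop_face [([219.3, 248.1], 0.73)]
clamp it knows: clamp_bar, clamp_pad, cup, sleeve, stop, stop_face, tub, vblocks, wrench
clamp_bar [([241.8, 176.8], 0.97), ([224.3, 199.5], 0.53)]
clamp_pad [([295.4, 263.8], 0.49), ([224.4, 202.2], 0.42), ([380.3, 167.4], 0.33)]
tub [([292.7, 266.1], 0.9), ([222.4, 201.0], 0.66)]
cup [([76.5, 279.4], 0.86)]
[280. 114. 307. 168.] 0.91 ((293.1479797363281, 137.4359893798828), (13.148078918457031, 52.50287628173828), 10.30484676361084)
[288. 166. 327. 222.] 0.88 ((308.2929992675781, 191.7961883544922), (58.81964111328125, 13.84831428527832), 55.175514221191406)
[326. 167. 362. 188.] 0.86 ((343.6426086425781, 176.05596923828125), (39.95597839355469, 7.210101127624512), 32.7352294921875)
vb [168. 205. 226. 264.] 0.68 ((194.75, 231.25001525878906), (59.396968841552734, 36.06244659423828), 45.0)
```

View pics/t1.png

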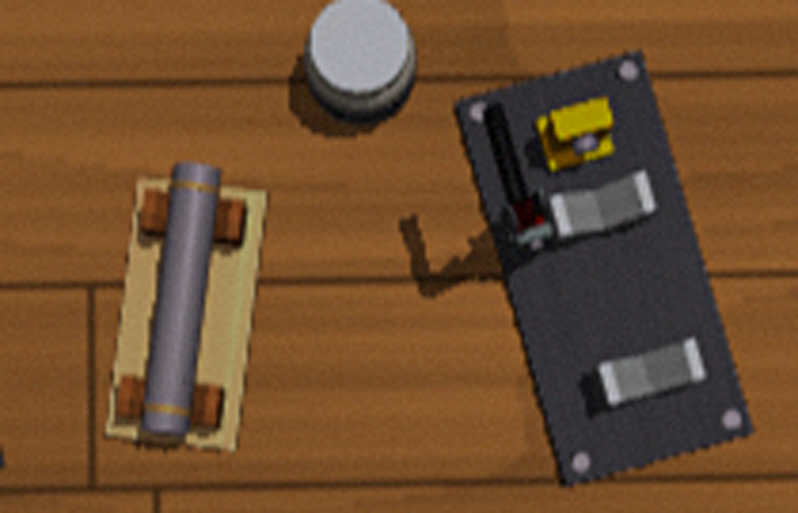

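View pics/s1.png

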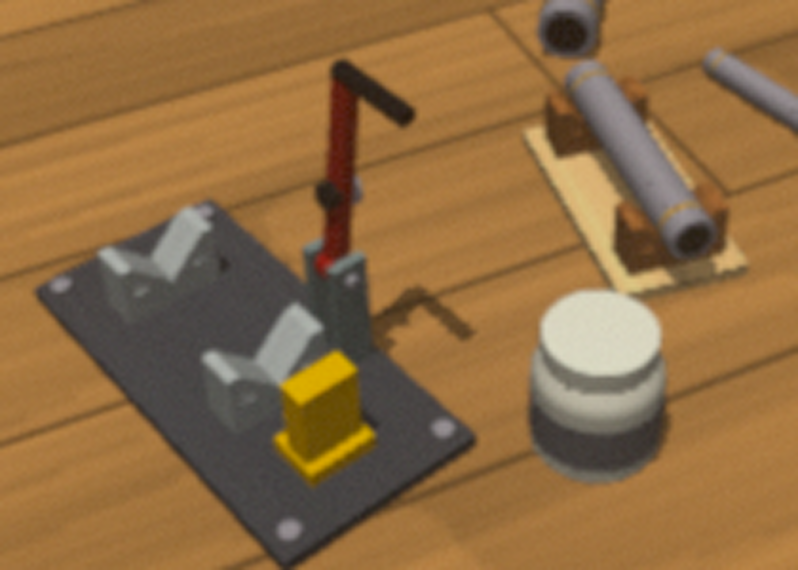

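In the zoomed top view the sleeve on the rack runs from crop (197,165) to (166,432). Of the three lookalikes its size is the middle one. The V shoulders, the yellow stop and the clamp bar are all clear. Next I fit the V-block and sleeve poses.

```bash
cat > fit.py <<'E'
from h import *
from scipy.optimize import least_squares
T=bot.camera("top");S=bot.camera("scene")
ct=lambda u,v:((u+.5)/3.8-.5+150,(v+.5)/3.8-.5+90)
cs_=lambda u,v:((u+.5)/3.8-.5+140,(v+.5)/3.8-.5+150)
# top-view shoulder outer corners: (u,v)->local
obs=[]
for (u,v),l in [((551,195),(80,37,60)),((648,172),(80,-37,60)),((655,207),(50,-37,60)),((560,237),(50,37,60)),
 ((600,365),(-50,37,60)),((697,340),(-50,-37,60)),((704,375),(-80,-37,60)),((608,405),(-80,37,60))]: obs.append((T,ct(u,v),l))
for (u,v),l in [((101,253),(-80,-37,60)),((190,207),(-80,37,60)),((203,355),(50,-37,60)),((293,305),(50,37,60)),((322,325),(80,37,60)),((210,222),(-50,37,60))]: obs.append((S,cs_(u,v),l))
def W(p,l):
    l=np.array(l)/1000; c,s=np.cos(p[2]),np.sin(p[2]); return np.array([p[0]+c*l[0]-s*l[1],p[1]+s*l[0]+c*l[1],l[2]])
def f(p,o=obs): return np.concatenate([proj(c,W(p,l))-px for c,px,l in o])
if __name__=="__main__":
    g=atz(T,(310,162),.06)
    r=least_squares(f,[g[0],g[1],0.2],loss='soft_l1');print("V",r.x,"deg",np.degrees(r.x[2]));print(np.round(r.fun.reshape(-1,2),1).tolist())
    for o in (obs[:8],obs[8:]):
        q=least_squares(lambda p:f(p,o),r.x);print(q.x)
    p=r.x
    # sleeve
    for a,b in [(ct(197,166),ct(166,433))]:
        A,B=atz(T,a,.0535),atz(T,b,.0535);d=A-B;print("sleeve",A,B,(A+B)/2,np.linalg.norm(d),np.degrees(np.arctan2(d[1],d[0])))
    A=tri([S],[S["cx"],]) if 0 else None
    # clamp bar ends
    L=lambda P:1000*(np.array([[np.cos(p[2]),np.sin(p[2])],[-np.sin(p[2]),np.cos(p[2])]])@(P[:2]-p[:2]))
    e=tri([T,S],[ct(494,108),cs_(405,115)]);print("bar tip",e,L(e),e[2])
    e=tri([T,S],[ct(520,198),cs_(342,70)]);print("bar root",e,L(e))
    for a in (1.65,1.75,1.8,1.9):
        print(a,proj(T,W(p,(123,60-145*np.cos(a),89+145*np.sin(a)))),ct(494,108),proj(S,W(p,(123,60-145*np.cos(a),89+145*np.sin(a)))),cs_(405,115))
    # stop: button
    e=tri([T,S],[ct(586,140),(219.3,248.1)]);print("stopface?",e,L(e))
    e=atz(T,ct(556,110),.08);print("stop top left corner",L(e)); e=atz(T,ct(610,98),.08);print(L(e)); e=atz(T,ct(612,128),.08);print(L(e));e=atz(T,ct(556,140),.08);print(L(e))
    t=atz(T,(244,105),.095);print("tub",t, L(t)); c=atz(T,(419,168),.07);print("cup",c,L(c))
E
python3 fit.py
```

```text
V [ 0.55830924 -0.16923691  0.25496508] deg 14.608423170029578
[[-0.3, 0.8], [-0.7, -0.1], [0.4, 0.8], [0.2, -0.2], [-0.5, 0.2], [-0.8, -0.3], [0.4, 0.8], [0.3, -0.1], [-0.9, 0.1], [-0.2, -0.1], [-0.8, 0.9], [0.7, -0.2], [0.2, 1.0], [0.7, 1.5]]
[ 0.55898648 -0.16964528  0.25256177]
[ 0.55646541 -0.16848459  0.25804212]
sleeve [0.65567032 0.1491367  0.0535    ] [0.45652809 0.17376154 0.0535    ] [0.55609921 0.16144912 0.0535    ] 0.20065893992499761 -7.049100357945438
bar tip [ 0.65555897 -0.06187495  0.23470687] [121.18378025  79.3636649 ] 0.23470686780486122
bar root [ 0.59654999 -0.07707819  0.23333395] [60.24800652 79.53466436]
1.65 [282.22626711 116.53041869] (279.63157894736844, 118.05263157894737) [243.58416375 182.21054686] (246.21052631578948, 179.89473684210526)
1.75 [276.60323879 118.22597623] (279.63157894736844, 118.05263157894737) [248.82870115 180.21381743] (246.21052631578948, 179.89473684210526)
1.8 [273.82114323 119.11079039] (279.63157894736844, 118.05263157894737) [251.3893229  179.44270775] (246.21052631578948, 179.89473684210526)
1.9 [268.36230925 120.9392163 ] (279.63157894736844, 118.05263157894737) [256.35051371 178.35551932] (246.21052631578948, 179.89473684210526)
stopface? [ 0.66716593 -0.14096457  0.07026319] [ 1.12468193e+02 -9.65709544e-02]
stop top left corner [138.60529045  17.27807923]
[136.60663762 -23.50914494]
[114.71656775 -18.73565914]
[117.122067    23.41495378]
tub [0.72495961 0.02676892 0.095     ] [210.69785169 147.63821227]
cup [ 0.54481694 -0.4600556   0.07      ] [ -86.40398302 -278.01421346]
```

```bash
cat >> h.py <<'E'
def pose():
    o=bot.get_obs();return np.array(o["eef_pos"]),R.from_quat(o["tool_rot"]),o
def go(P,xdir_deg,pitch=None):
    """tool pointing down, tool x at xdir_deg: print turn (rotvec, deg, tool axes), shift in axes before & after the turn (mm)"""
    p,r,o=pose();a=np.radians(xdir_deg);x=np.array([np.cos(a),np.sin(a),0]);y=np.array([0,0,-1.]);z=np.cross(x,y)
    rt=R.from_matrix(np.c_[x,y,z]);d=np.array(P)-p
    print("turn",np.round(np.degrees((r.inv()*rt).as_rotvec()),2),"shift old",np.round(1000*r.inv().apply(d),1),"new",np.round(1000*rt.inv().apply(d),1))
E
python3 - <<'E'
from h import *
p,r,o=pose();print(np.round(r.as_matrix(),3),np.degrees(np.arctan2(r.as_matrix()[1,0],r.as_matrix()[0,0])))
c=bot.camera("wrist");E=c["extrinsics"];cp=-E[:3,:3].T@E[:3,3];print("cam in tool mm",1000*r.inv().apply(cp-p), "axis",r.inv().apply(-E[2,:3]))
# sleeve world target; axis -7.05 => jaw dir 82.95 or -97.05
go([.556,.161,.25],82.95);go([.556,.161,.25],-97.05)
E
```

```text
[[ 0.226 -0.     0.974]
 [-0.974  0.     0.226]
 [-0.    -1.    -0.   ]] -76.94544908090204
cam in tool mm [   0.50366186 -143.10188706   76.17126134] axis [ 0.00168373  0.95559117 -0.29469083]
turn [  -0.  -159.9   -0. ] shift old [-531.3  -18.7  578. ] new [ 697.5  -18.7 -360.2]
turn [ 0.  20.1 -0. ] shift old [-531.3  -18.7  578. ] new [-697.5  -18.7  360.2]
```

```bash
python3 -m inch '0 0 0 0 -25 0 0; 0 0 0 -20 -25 22 0; 0 0 0 -35 0 38 0; 0 0 0 -35 0 38 0; 0 0 0 -35 0 38 0; 0 0 0 -35 0 38 0; 0 0 0 -35 0 38 0; 0 0 0 -35 0 38 0; 0 0 0 -35 0 38 0; 0 0 0 -35 0 38 0; 0 0 0 -35 0 38 0; 0 0 0 -35 0 38 0'
python3 - <<'E'
from h import *
p,r,o=pose();print(o["joint_pos"],r.as_rotvec())
go([.556,.161,.25],82.95);go([.556,.161,.25],-97.05)
E
```

```text
clock: 2.9
eef_pos: [0.4218, -0.0343, 0.2816]
tool_rot: [-0.554, 0.44, -0.44, 0.554]
ft_force: [0.6, -0.8, 0.2]
grip_width: 0.0851
[-8.08832379e-02  6.91191807e-02 -6.99260486e-02  1.43071141e+00
 -2.31056977e-04  2.83262557e+00] [-1.30809043  1.03865871 -1.04031689]
turn [ 3.0000e-02 -1.5988e+02  8.0000e-02] shift old [-159.9   31.7  174.8] new [ 210.3   31.6 -109.2]
turn [-6.000e-02  2.012e+01  2.000e-02] shift old [-159.9   31.7  174.8] new [-210.3   31.6  109.2]
```

```bash
python3 -m inch '0 -10.5 0 0 0 0 0; 0 -10.5 0 0 0 0 0; 0 -10.5 0 0 0 0 0; 0 -10.5 0 0 0 0 0; 0 -10.5 0 0 0 0 0; 0 -10.5 0 0 0 0 0; 0 -10.5 0 0 0 0 0; 0 -10.5 0 0 0 0 0; 0 -10.5 0 0 0 0 0; 0 -10.5 0 0 0 0 0; 0 -10.5 0 0 0 0 0; 0 -10.5 0 0 0 0 0'
python3 - <<'E'
from h import *
p,r,o=pose();print(o["joint_pos"])
go([.556,.161,.20],82.95)
E
```

```text
clock: 4.4
eef_pos: [0.421, -0.0359, 0.2814]
tool_rot: [0.642, 0.296, -0.295, -0.642]
ft_force: [0.7, 0.1, 0.5]
grip_width: 0.0855
[-8.49554146e-02  6.84177790e-02 -7.13064934e-02  1.43093411e+00
 -1.65476121e-05  6.23667888e-01]
turn [ 1.000e-02 -3.355e+01  0.000e+00] shift old [237.3  81.4  25.6] new [ 211.9   81.4 -109.9]
```

```bash
python3 -m inch '0 -8.4 0 0 0 0 0; 0 -8.4 0 0 0 0 0; 0 -8.4 0 0 0 0 0; 0 -8.4 0 0 0 0 0; 0 0 0 42 14 -22 0; 0 0 0 42 14 -22 0; 0 0 0 42 14 -22 0; 0 0 0 42 14 -22 0; 0 0 0 42 14 -22 0; 0 0 0 0 0 0 0'
python3 - <<'E'
from h import *
p,r,o=pose();print(o["joint_pos"])
go([.556,.161,.0345],82.95)
c=bot.camera("wrist");cv2.imwrite("pics/w1.png",c["color"])
print(bot.spot_point("sleeve","wrist"));
for P in [(.65567,.14914,.0535),(.45653,.17376,.0535)]: print(proj(c,P))
E
```

```text
clock: 5.65
eef_pos: [0.5572, 0.1607, 0.2086]
tool_rot: [-0.53, -0.467, 0.469, 0.531]
ft_force: [-0.4, -0.3, -1.2]
grip_width: 0.0853
[2.80649996e-01 4.12755457e-01 1.88851799e-01 1.35027033e+00
 3.47502332e-04 4.05254885e-01]
turn [-0.19 -0.09 -0.06] shift old [  0.3 174.1   0.7] new [1.000e-01 1.741e+02 1.200e+00]
[{'point': [255.1, 172.7], 'conf': 0.93}, {'point': [419.3, 86.7], 'conf': 0.78}]
[255.05135912 266.59505071]
[255.19018767  52.83705101]
```

View pics/w1.png

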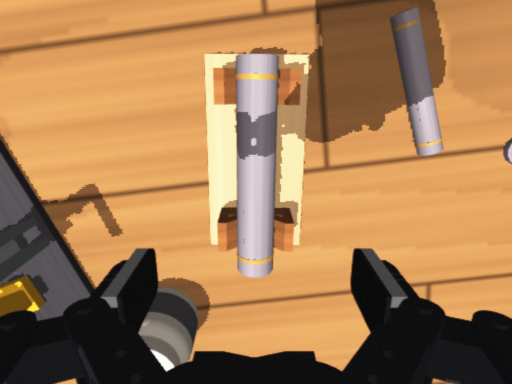

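The wrist view confirms the sleeve: its axis lies at column ~257 and its ends at rows ~54 and ~272, within 2 px of the prediction. Now I descend and grip slightly towards the tail.

```bash
python3 -m inch '0 0.5 0 0.5 25 8 0; 0 0 0 0 35 0 0; 0 0 0 0 35 0 0; 0 0 0 0 35 0 0; 0 0 0 0 25 0 0; 0 0 0 0 15 0 0; 0 0 0 0 8 0 0; 0 0 0 0 0 0 0; 0 0 0 0 0 0 0'
python3 - <<'E'
from h import *
p,r,o=pose();print(p,r.as_matrix().round(3),o["ft_force"])
go([.556,.161,.0345],82.45)
E
```

```text
clock: 6.88
eef_pos: [0.5499, 0.16, 0.0344]
tool_rot: [0.533, 0.465, -0.464, -0.533]
ft_force: [0.3, 0.7, 0.1]
grip_width: 0.0851
[0.54993104 0.16003118 0.03441024] [[ 0.137  0.002 -0.991]
 [ 0.991  0.001  0.137]
 [ 0.001 -1.    -0.002]] [0.25240422 0.748147   0.11827914]
turn [ 0.11 -0.31  0.05] shift old [ 1.8 -0.1 -5.9] new [ 1.8 -0.1 -5.9]
```

```bash
python3 -m inch '0 0 0 2 2 0 0; 0 0 0 0 0 0 0.3; 0 0 0 0 0 0 0.5; 0 0 0 0 0 0 0.7; 0 0 0 0 0 0 1; 0 0 0 0 0 0 1; 0 0 0 0 0 0 1; 0 0 0 0 0 0 1; 0 0 0 0 0 0 1; 0 0 0 0 0 0 1'
python3 -m inch '0 0 0 0 -3 0 1; 0 0 0 0 -5 0 1; 0 0 0 0 -10 0 1; 0 0 0 0 -20 0 1; 0 0 0 0 -25 0 1; 0 0 0 0 -25 0 1; 0 0 0 0 -12 0 1; 0 0 0 0 0 0 1'
python3 - <<'E'
from h import *
p,r,o=pose();print(p,o["ft_force"],o["ft_torque"])
for n in ["wrist","scene"]:
    c=bot.camera(n);cv2.imwrite(f"pics/{n}2.png",c["color"])
a=cv2.imread("pics/wrist2.png");b=cv2.imread("pics/scene2.png")[100:292,150:406];b=cv2.resize(b,(512,384));cv2.imwrite("pics/c2.png",cv2.resize(np.hstack([a,b]),(800,300)))
E
```

```text
clock: 8.12
eef_pos: [0.5496, 0.1633, 0.0318]
tool_rot: [-0.532, -0.466, 0.464, 0.533]
ft_force: [-0.8, 5.2, 1.7]
grip_width: 0.0347
clock: 9.12
eef_pos: [0.5499, 0.1617, 0.1322]
tool_rot: [0.533, 0.465, -0.464, -0.533]
ft_force: [0.7, 0.1, -5.9]
grip_width: 0.0344
[0.54987768 0.16174734 0.13215243] [ 0.67755657  0.05059715 -5.89726162] [-0.02988382 -0.01253729  0.02707827]
```

View pics/c2.png

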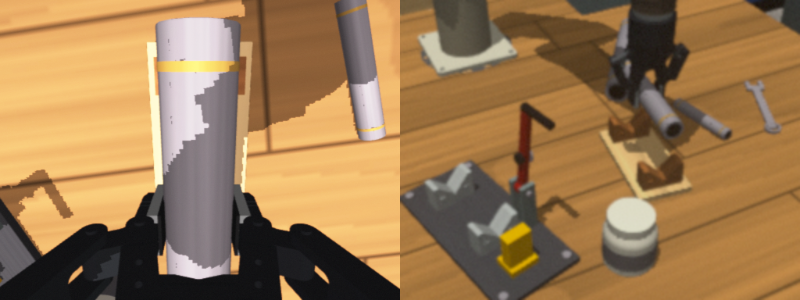

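The sleeve is gripped and level, and the wrist reads about 5.9 N. The clamp arm stands upright beside the Vs, so I come in from the −x side of the V-blocks.

```bash
python3 -m inch '0 0 0 0 0 20 1; 0 0 0 0 0 35 1; 0 0 0 -10 0 35 1; 0 0 0 -30 0 5 1; 0 0 0 -40 0 0 1; 0 0 0 -40 0 0 1; 0 0 0 -40 0 0 1; 0 0 0 -40 0 0 1; 0 0 0 -40 0 0 1; 0 0 0 -40 0 0 1; 0 0 0 -40 0 0 1; 0 0 0 -40 0 0 1'
python3 -m inch '0 -5 0 -15 0 0 1; 0 -6 0 -5 0 0 1; 0 -6 0 0 0 0 1; 0 -5 0 0 0 0 1; 0 0 0 0 0 0 1; 0 0 0 0 0 0 1'
python3 - <<'E'
from h import *
p,r,o=pose();print(o["joint_pos"])
for n in ["wrist","scene","top"]:
    c=bot.camera(n);cv2.imwrite(f"pics/{n}3.png",c["color"])
    print(n,[(t,[(np.round(q["point"],1),round(q["conf"],2)) for q in bot.spot_point(t,n)]) for t in ["stop_face","sleeve","vblocks"]])
a=np.radians(14.5)
go([.558-.15*np.cos(a),-.1693-.15*np.sin(a),.13],104.5)
E
```

```text
clock: 10.72
eef_pos: [0.4049, -0.1827, 0.1303]
tool_rot: [-0.532, -0.464, 0.465, 0.534]
ft_force: [0.3, -0.3, -5.8]
grip_width: 0.035
clock: 11.48
eef_pos: [0.4033, -0.2014, 0.1307]
tool_rot: [-0.434, -0.557, 0.558, 0.435]
ft_force: [-0.3, -1.1, -5.6]
grip_width: 0.0345
[-4.63154994e-01  2.19025599e-01 -2.98202215e-01  1.05486179e+00
 -9.98822793e-05 -7.08955855e-01]
wrist [('stop_face', []), ('sleeve', [(array([252.7, 290.8]), 0.9)]), ('vblocks', [])]
scene [('stop_face', [(array([225.2, 250.9]), 0.85)]), ('sleeve', [(array([290.1, 139.5]), 0.83), (array([161.2, 168.2]), 0.76), (array([343.7, 174.6]), 0.71)]), ('vblocks', [(array([199.7, 242.3]), 0.67)])]
top [('stop_face', [(array([302.7, 128.5]), 0.62)]), ('sleeve', [(array([154.7, 278.2]), 0.76), (array([333.3, 218.6]), 0.74), (array([141.3, 187. ]), 0.58)]), ('vblocks', [])]
turn [ 0.   -0.35 -0.  ] shift old [-7.2  1.3 -7.5] new [-7.3  1.3 -7.4]
```

View pics/wrist3.png

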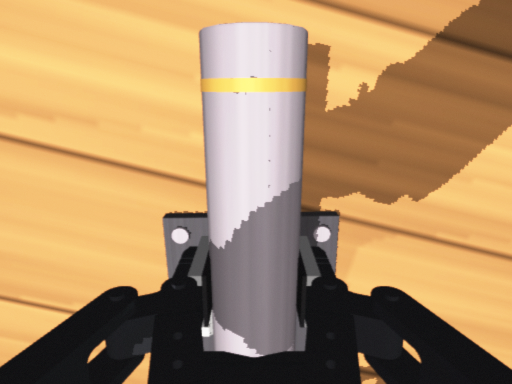

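View pics/scene3.png

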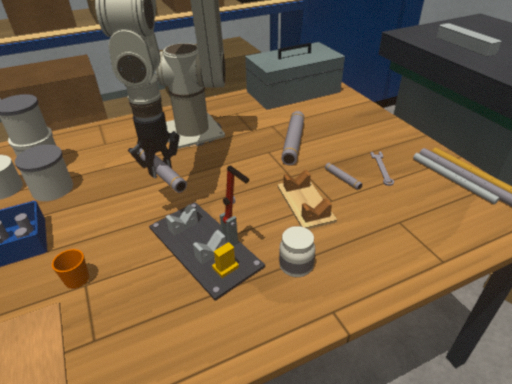

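View pics/top3.png

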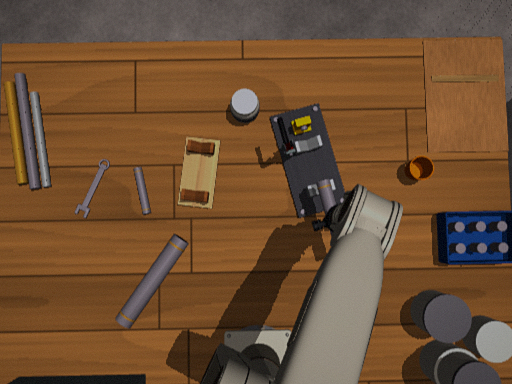

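The scene view shows the sleeve held level in line with the plate, with its front end at (180,183). In the wrist view the plate bolts are at (180,235) and (322,235), and the sleeve centreline is at column ~254. I cross-check the V axis from the bolts.

```bash
python3 - <<'E'
from fit import *
p=[.558,-.1693,np.radians(14.5)]
L=lambda P:1000*(np.array([[np.cos(p[2]),np.sin(p[2])],[-np.sin(p[2]),np.cos(p[2])]])@(P[:2]-p[:2]))
for u in [(478,111),(628,69),(581,461),(732,418)]: print("top bolt",L(atz(T,ct(*u),.012)).round(1))
for u in [(61,285),(207,210),(443,428),(288,529)]: print("scene bolt",L(atz(S,cs_(*u),.012)).round(1))
c=bot.camera("wrist")
for u in [(180,235),(322,235)]: print("wrist bolt",L(atz(c,u,.012)).round(1))
q,r,o=pose();print("tcp local",L(q),q[2])
zc=q[2]+.0217
# sleeve axis via edges
for row,l,rr in [(60,201.,307.),(130,204.5,304.5),(180,207,302.5)]:
    print("sleeve ax",L(atz(c,((l+rr)/2,row),zc)))
print("tail end top rim", L(atz(c,(253.5,24),zc+.018*.9)))
for px in [(219.3,248.1),(225.2,250.9)]: 
    o_,d=ray(S,px); 
    e=atz(S,px,.0575);print("scene stop_face",L(e))
for px in [(302.5,127.3),(302.7,128.5),ct(586,140)]: print("top stop_face z57.5",L(atz(T,px,.0575)))
for P in [(110,0,57.5)]: print(proj(T,W(p,P)),proj(S,W(p,P)))
sc=T["color"][95:165,260:340];cv2.imwrite("pics/t4.png",cv2.resize(sc,None,fx=8,fy=8,interpolation=cv2.INTER_CUBIC))
E
```

```text
top bolt [167.2  65.8]
top bolt [168.2 -55.1]
top bolt [-113.8   63. ]
top bolt [-113.   -57.2]
scene bolt [-118.8  -53.7]
scene bolt [-119.5   70.1]
scene bolt [161.9  68.4]
scene bolt [161.9 -52.6]
wrist bolt [-109.8  -57.5]
wrist bolt [-109.3   65. ]
tcp local [-157.40531916    7.28308581] 0.13133005124677893
sleeve ax [-240.61515724    7.15646332]
sleeve ax [-216.93410506    7.22320837]
sleeve ax [-198.14502309    7.23558092]
tail end top rim [-249.12116587    7.06879649]
scene stop_face [101.9371974    5.54609432]
scene stop_face [118.33943157  10.90810549]
top stop_face z57.5 [114.16303939   3.08968062]
top stop_face z57.5 [110.69670322   3.48611072]
top stop_face z57.5 [115.43638419  -1.23631249]
[303.94799271 128.41208281] [219.37021994 251.15782943]
```

View pics/t4.png

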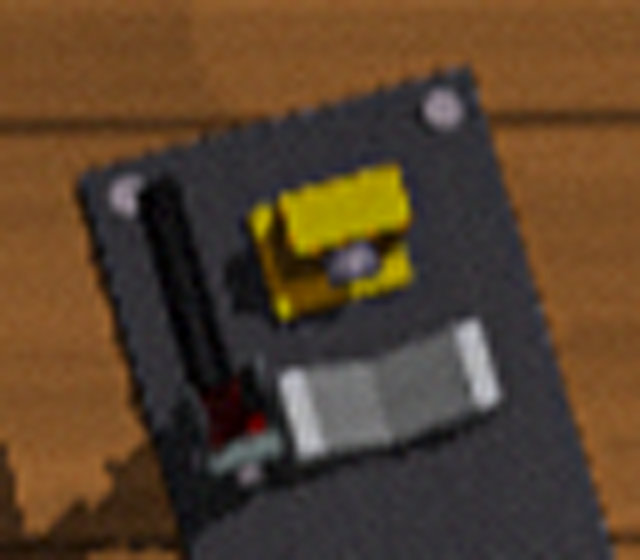

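```bash
python3 -m inch '0 -0.45 0 -4 0 0 1; 0 0 0 -3.3 0 -20 1; 0 0 0 0 0 -35 1; 0 0 0 0 0 -35 1; 0 0 0 0 0 -35 1; 0 0 0 0 5 -24 1; 0 0 0 0 10 0 1; 0 0 0 0 10 0 1; 0 0 0 0 0 0 1; 0 0 0 0 0 0 1'
python3 - <<'E'
from fit import *
p=[.558,-.1693,np.radians(14.5)]
L=lambda P:1000*(np.array([[np.cos(p[2]),np.sin(p[2])],[-np.sin(p[2]),np.cos(p[2])]])@(P[:2]-p[:2]))
q,r,o=pose();print("tcp local",L(q),q[2],o["ft_force"]);go([.558,-.1693,.036],104.6)
for n in ["wrist","scene","top"]:
    c=bot.camera(n);cv2.imwrite(f"pics/{n}5.png",c["color"])
w=cv2.imread("pics/scene5.png")[150:300,140:340];cv2.imwrite("pics/s5.png",cv2.resize(w,(800,600),interpolation=cv2.INTER_CUBIC))
E
```

```text
clock: 13.48
eef_pos: [0.5493, -0.1715, 0.1065]
tool_rot: [-0.433, -0.559, 0.559, 0.433]
ft_force: [0.2, -0.2, -5.9]
grip_width: 0.0344
tcp local [-8.50875501 -0.09655253] 0.10694238309782128 [-0.14942641 -1.19655768 -6.10446794]
turn [ 0.05 -0.03 -0.03] shift old [ 0.1 70.9 -8.4] new [ 0.1 70.9 -8.5]
```

View pics/wrist5.png

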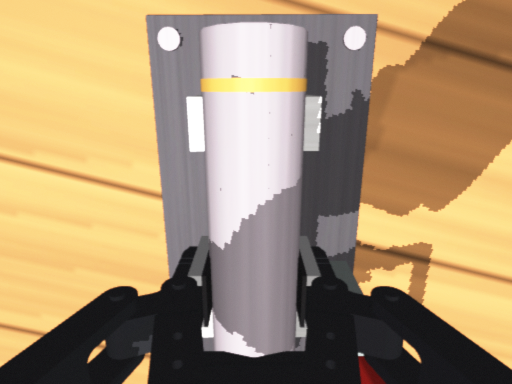

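View pics/s5.png

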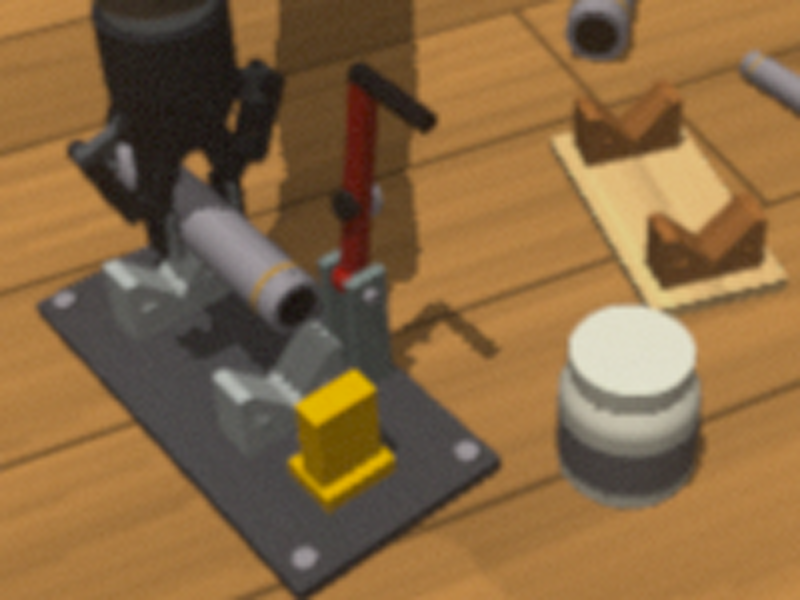

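The wrist view shows the rear V-block shoulders symmetric about the sleeve: left outer edge at column 187, right at 322, sleeve edges 202 to 306. I check that numerically.

```bash
python3 - <<'E'
from fit import *
p=[.558,-.1693,np.radians(14.5)]
L=lambda P:1000*(np.array([[np.cos(p[2]),np.sin(p[2])],[-np.sin(p[2]),np.cos(p[2])]])@(P[:2]-p[:2]))
c=bot.camera("wrist");q,r,o=pose();print(L(q))
for u in [(187,97),(190,152),(322,97),(319,152)]: print(L(atz(c,u,.06)).round(1))
zc=q[2]+.0217
for row,l,rr in [(60,202.,306.5),(130,205,304),(180,207,302.5)]: print("ax",L(atz(c,((l+rr)/2,row),zc)).round(1))
w=c["color"][0:200,140:390];cv2.imwrite("pics/w6.png",cv2.resize(w,(800,600)))
E
```

```text
[-8.36801555  0.15947086]
[-77.2 -37.5]
[-46.6 -37.5]
[-77.5  36.7]
[-46.9  36.9]
ax [-91.6  -0.6]
ax [-67.9  -0.4]
ax [-49.1  -0.2]
```

View pics/w6.png

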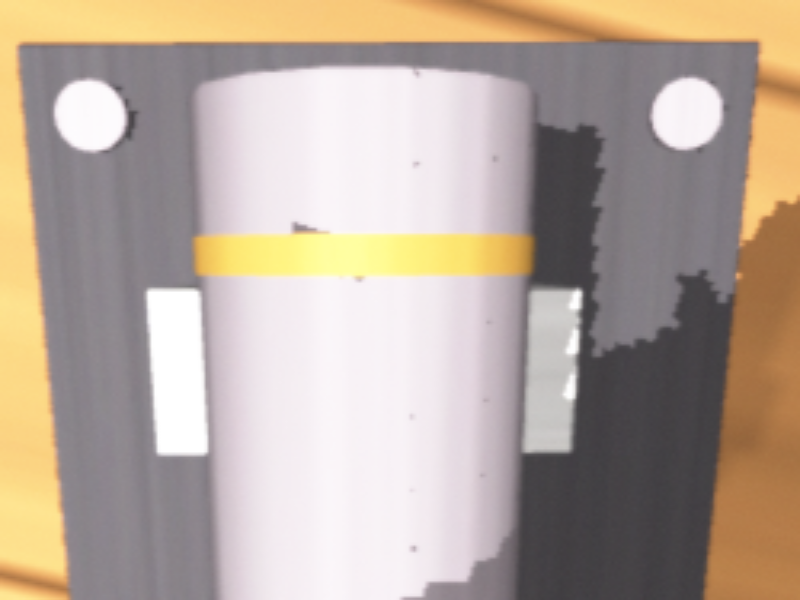

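Lateral error is under 0.5 mm and the yaw agrees. I lower it, slowly at the end.

```bash
python3 -m inch '0 0 0 0 10 0 1; 0 0 0 0 15 0 1; 0 0 0 0 15 0 1; 0 0 0 0 12 0 1; 0 0 0 0 6 0 1; 0 0 0 0 4 0 1; 0 0 0 0 0 0 1; 0 0 0 0 0 0 1'
python3 -m inch '0 0 0 0 2 0 1; 0 0 0 0 2 0 1; 0 0 0 0 0 0 1'
python3 -m inch '0 0 0 0 1 0 1; 0 0 0 0 1 0 1; 0 0 0 0 0 0 1'
```

```text
clock: 14.88
eef_pos: [0.5502, -0.1713, 0.0449]
tool_rot: [0.433, 0.56, -0.559, -0.432]
ft_force: [0.8, -0.2, -6.1]
grip_width: 0.0346
clock: 15.25
eef_pos: [0.5495, -0.1711, 0.0401]
tool_rot: [-0.432, -0.559, 0.56, 0.433]
ft_force: [-0.6, -0.5, -6.4]
grip_width: 0.0346
clock: 15.62
eef_pos: [0.5497, -0.1711, 0.0382]
tool_rot: [-0.432, -0.559, 0.56, 0.433]
ft_force: [0.3, 0.1, -5.9]
grip_width: 0.0343
```

```bash
python3 -m inch '0 0 0 0 0.7 0 1; 0 0 0 0 0.5 0 1; 0 0 0 0 0 0 1'
python3 -m inch '0 0 0 0 0.7 0 1; 0 0 0 0 0 0 1'
python3 -c "
from h import *
p,r,o=pose();print(o['ft_force'],o['ft_torque'],p)"
```

```text
clock: 16.0
eef_pos: [0.5497, -0.1712, 0.0371]
tool_rot: [-0.432, -0.559, 0.56, 0.432]
ft_force: [0.0, -0.4, -5.6]
grip_width: 0.0344
clock: 16.25
eef_pos: [0.5497, -0.1712, 0.0364]
tool_rot: [-0.432, -0.559, 0.56, 0.432]
ft_force: [0.1, -0.2, -6.2]
grip_width: 0.0344
[ 0.06431451 -0.19474744 -6.21058832] [-0.04838339  0.0464124  -0.01129281] [ 0.54973501 -0.17116703  0.03635396]
```

```bash
python3 -m inch '0 0 0 0 0.5 0 1; 0 0 0 0 0 0 1'
python3 -m inch '0 0 0 0 0.5 0 1; 0 0 0 0 0 0 1'
python3 -c "
from h import *
p,r,o=pose();print(o['ft_force'],o['ft_torque'],p)"
```

```text
clock: 16.5
eef_pos: [0.5499, -0.1713, 0.036]
tool_rot: [0.433, 0.559, -0.559, -0.432]
ft_force: [-0.1, 0.0, -4.9]
grip_width: 0.0345
clock: 16.75
eef_pos: [0.5499, -0.1714, 0.0359]
tool_rot: [0.433, 0.56, -0.559, -0.432]
ft_force: [-1.8, -0.7, -1.1]
grip_width: 0.0345
[-1.75472713 -0.69107394 -1.13669999] [-0.05578527  0.20274777  0.08162064] [ 0.54994691 -0.17136698  0.03592509]
```

```bash
python3 -m inch '0 0 0 0 0.4 0 1; 0 0 0 0 0 0 1'
python3 -c "
from h import *
p,r,o=pose();print(o['ft_force'],o['ft_torque'],p)
go([.55,-.1714,.036],104.6)
c=bot.camera('scene')['color'][150:300,140:340];cv2.imwrite('pics/s7.png',cv2.resize(c,(800,600),interpolation=cv2.INTER_CUBIC))"
```

```text
clock: 17.0
eef_pos: [0.55, -0.1713, 0.0359]
tool_rot: [0.433, 0.56, -0.559, -0.432]
ft_force: [-3.4, -0.0, 3.7]
grip_width: 0.0348
[-3.38289105 -0.02000027  3.66068168] [-0.01529189  0.62968589  0.07678735] [ 0.54997034 -0.17132314  0.03585631]
turn [ 0.04  0.   -0.04] shift old [-0.1 -0.1 -0. ] new [-0.1 -0.1 -0. ]
```

View pics/s7.png

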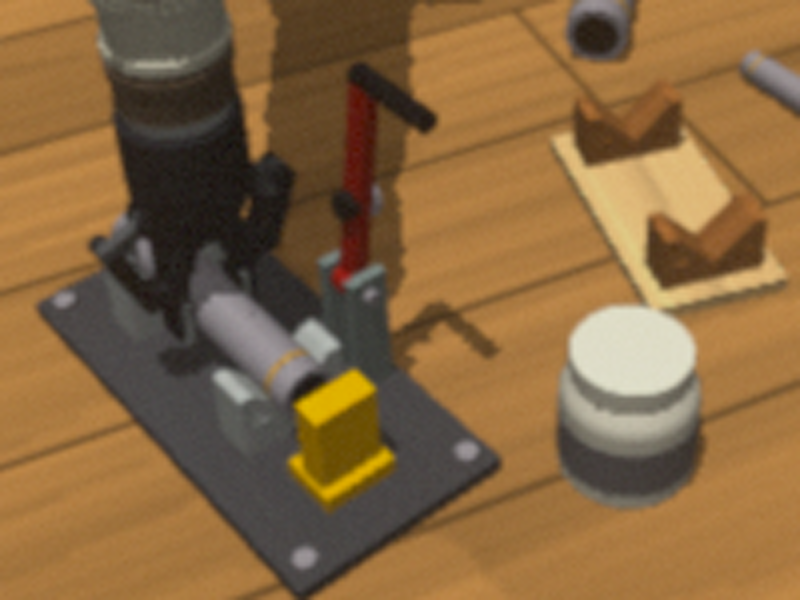

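```bash
python3 -m inch '0 0 0 0 -0.3 0 1; 0 0 0 0 0 0 0.75; 0 0 0 0 0 0 0.5; 0 0 0 0 0 0 0.35; 0 0 0 0 0 0 0.35; 0 0 0 0 0 0 0.35'
python3 -c "
from h import *
p,r,o=pose();print(o['ft_force'],o['ft_torque'],p)
c=bot.camera('wrist')['color'];cv2.imwrite('pics/w8.png',c)"
```

```text
clock: 17.8
eef_pos: [0.5498, -0.1711, 0.0352]
tool_rot: [0.432, 0.56, -0.559, -0.432]
ft_force: [-0.6, 0.5, -0.0]
grip_width: 0.0557
[-0.62965641  0.54559308 -0.01267721] [-0.01047059  0.0296463   0.00942639] [ 0.5498241  -0.17111216  0.03515802]
```

View pics/w8.png

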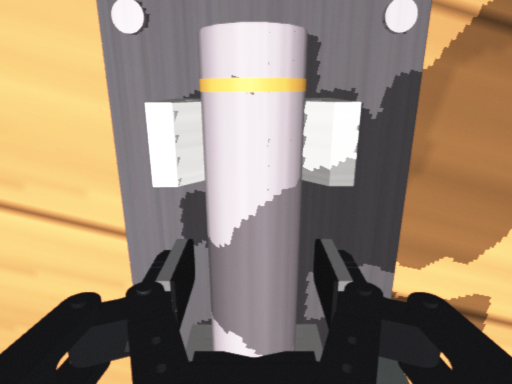

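The sleeve is bedded symmetrically in the rear V, with equal V flanks at columns 150 and 360. I re-grip and slide.

```bash
python3 -m inch '0 0 0 0 0 0 0.6; 0 0 0 0 0 0 0.8; 0 0 0 0 0 0 1; 0 0 0 0 0 0 1; 0 0 0 0 0 0 1; 0 0 0 0 0 0 1'
python3 -m inch '0 0 0 0 0 -0.7 1; 0 0 0 0 0 -1 1; 0 0 0 0 0 -1 1; 0 0 0 0 0 0 1'
python3 -c "
from h import *
p,r,o=pose();print(r.inv().apply(o['ft_force']),p)"
```

```text
clock: 18.6
eef_pos: [0.5499, -0.1714, 0.0356]
tool_rot: [-0.433, -0.559, 0.559, 0.432]
ft_force: [-0.6, -0.9, 3.5]
grip_width: 0.0347
clock: 19.1
eef_pos: [0.5501, -0.1713, 0.0355]
tool_rot: [-0.432, -0.558, 0.561, 0.433]
ft_force: [-6.4, -2.6, 8.1]
grip_width: 0.0348
[-0.86410582 -8.11643526  6.87291974] [ 0.55008583 -0.17126172  0.03548474]
```

```bash
python3 -m inch '0 0 0 0 -0.5 0 1; 0 0 0 0 -0.4 0 1; 0 0 0 0 0 0 1'
python3 -c "
from h import *
p,r,o=pose();print(r.inv().apply(o['ft_force']),p)"
```

```text
clock: 19.48
eef_pos: [0.5513, -0.1709, 0.0356]
tool_rot: [-0.432, -0.559, 0.56, 0.433]
ft_force: [-2.3, -3.9, 0.4]
grip_width: 0.0344
[-3.14824728 -0.39592092  3.22138325] [ 0.55128973 -0.17093985  0.03557823]
```

```bash
python3 -m inch '0 0 0 0.3 -0.2 -1 1; 0 0 0 0 0 -1 1; 0 0 0 0 0 0 1'
python3 -c "
from h import *
p,r,o=pose();print(r.inv().apply(o['ft_force']),p,np.linalg.norm(p[:2]-[.5498,-.1711]))"
python3 -m inch '0 0 0 0 -0.1 -1 1; 0 0 0 0 0 -1 1; 0 0 0 0 0 0 1'
python3 -c "
from h import *
p,r,o=pose();print(r.inv().apply(o['ft_force']),p,np.linalg.norm(p[:2]-[.5498,-.1711]))"
```

```text
clock: 19.85
eef_pos: [0.5546, -0.1697, 0.036]
tool_rot: [0.432, 0.56, -0.559, -0.432]
ft_force: [0.4, -4.2, -4.4]
grip_width: 0.0342
[-4.20188922  4.42902466  0.71853016] [ 0.55456885 -0.16967777  0.0359769 ] 0.004976409614125653
clock: 20.23
eef_pos: [0.5563, -0.1688, 0.0364]
tool_rot: [0.432, 0.56, -0.559, -0.432]
ft_force: [0.2, -3.0, -3.7]
grip_width: 0.0348
[-2.99167172  3.72122904  0.58531029] [ 0.55628232 -0.16882558  0.03635139] 0.00686975406065992
```

```bash
python3 -m inch '0 0 0 -0.4 0.3 -0.6 1; 0 0 0 0 0 -0.6 1; 0 0 0 0 0 0 1'
python3 -c "
from h import *
p,r,o=pose();print(r.inv().apply(o['ft_force']),p,np.linalg.norm(p[:2]-[.5498,-.1711]))
c=bot.camera('top')
print(bot.spot_point('stop_face','top'))
cv2.imwrite('pics/t9.png',cv2.resize(c['color'][95:185,250:360],None,fx=6,fy=6,interpolation=cv2.INTER_CUBIC))
c=bot.camera('scene')['color'][190:290,160:290];cv2.imwrite('pics/s9.png',cv2.resize(c,None,fx=6,fy=6,interpolation=cv2.INTER_CUBIC))"
```

```text
clock: 20.6
eef_pos: [0.5574, -0.1689, 0.036]
tool_rot: [0.432, 0.56, -0.559, -0.433]
ft_force: [-0.0, -1.4, -4.9]
grip_width: 0.0344
[-1.37623619  4.93170891  0.38148234] [ 0.55738741 -0.1689049   0.03603903] 0.007898563716633925
[{'point': [302.2, 129.8], 'conf': 0.79}]
```

View pics/t9.png

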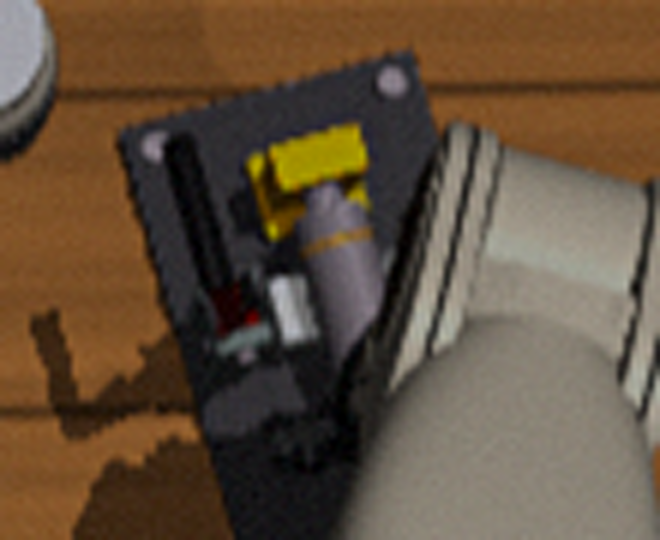

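View pics/s9.png

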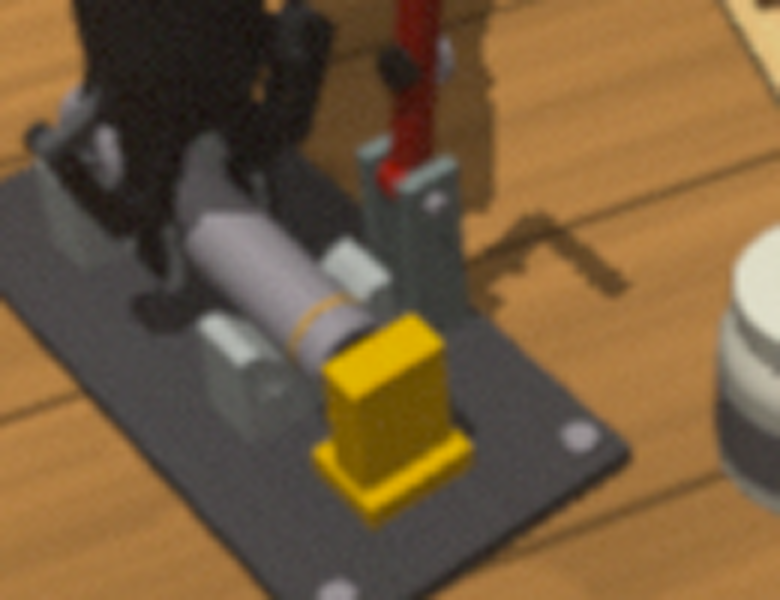

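The top and scene views show the sleeve's end only a few mm short of the button. I lower slightly so it stays bedded, then ease forward.

```bash
python3 -m inch '0 0 0 -0.2 0.4 0 1; 0 0 0 0 0 0 1'
python3 -c "
from h import *
p,r,o=pose();print(r.inv().apply(o['ft_force']),p,np.linalg.norm(p[:2]-[.5498,-.1711]))"
python3 -m inch '0 0 0 0 0.2 -0.5 1; 0 0 0 0 0 -0.5 1; 0 0 0 0 0 0 1'
python3 -c "
from h import *
p,r,o=pose();print(r.inv().apply(o['ft_force']),p,np.linalg.norm(p[:2]-[.5498,-.1711]))"
```

```text
clock: 21.0
eef_pos: [0.5575, -0.1693, 0.0357]
tool_rot: [0.432, 0.56, -0.559, -0.432]
ft_force: [0.7, -0.1, -4.9]
grip_width: 0.0343
[-0.28897856  4.92620251 -0.67109515] [ 0.5575305  -0.16926151  0.03571626] 0.007946116162772864
clock: 21.38
eef_pos: [0.5583, -0.1691, 0.0356]
tool_rot: [-0.432, -0.56, 0.56, 0.433]
ft_force: [-1.6, -0.4, -3.0]
grip_width: 0.0344
[-0.02628974  3.01571367  1.64210299] [ 0.55830796 -0.16911662  0.0356076 ] 0.008736087042063525
```

```bash
python3 -m inch '0 0 0 0 0.1 -0.5 1; 0 0 0 0 0 -0.5 1; 0 0 0 0 0 0 1'
python3 -c "
from h import *
p,r,o=pose();print(r.inv().apply(o['ft_force']),p,np.linalg.norm(p[:2]-[.5498,-.1711]))"
python3 -m inch '0 0 0 0 0 -0.5 1; 0 0 0 0 0 -0.5 1; 0 0 0 0 0 0 1'
python3 -c "
from h import *
p,r,o=pose();print(r.inv().apply(o['ft_force']),p,np.linalg.norm(p[:2]-[.5498,-.1711]))"
```

```text
clock: 21.75
eef_pos: [0.5587, -0.169, 0.0356]
tool_rot: [-0.432, -0.559, 0.56, 0.433]
ft_force: [-5.3, -0.3, 1.4]
grip_width: 0.0346
[ 1.07450503 -1.42843366  5.19607907] [ 0.55867793 -0.16903325  0.03560493] 0.009115318994041968
clock: 22.12
eef_pos: [0.5586, -0.169, 0.0356]
tool_rot: [-0.432, -0.559, 0.56, 0.433]
ft_force: [-7.7, -1.0, 2.6]
grip_width: 0.0346
[ 0.99021839 -2.59932207  7.73236825] [ 0.55862558 -0.16902179  0.03556947] 0.009066965542917542
```

```bash
python3 -m inch '0 0 0 0 -0.4 0 1; 0 0 0 0 0 0 1'
python3 -c "
from h import *
p,r,o=pose();print(r.inv().apply(o['ft_force']),p,np.linalg.norm(p[:2]-[.5498,-.1711]))"
python3 -m inch '0 0 0 0 -0.1 -0.5 1; 0 0 0 0 0 -0.5 1; 0 0 0 0 0 0 1'
python3 -c "
from h import *
p,r,o=pose();print(r.inv().apply(o['ft_force']),p,np.linalg.norm(p[:2]-[.5498,-.1711]))"
```

```text
clock: 22.38
eef_pos: [0.5587, -0.169, 0.0356]
tool_rot: [-0.432, -0.559, 0.56, 0.433]
ft_force: [-7.2, -1.6, 1.0]
grip_width: 0.0341
[ 0.24149992 -0.94324245  7.33447132] [ 0.55867285 -0.16902816  0.03558845] 0.00911153188560189
clock: 22.75
eef_pos: [0.5586, -0.169, 0.0356]
tool_rot: [-0.431, -0.558, 0.561, 0.434]
ft_force: [-9.3, -2.1, 0.9]
grip_width: 0.0348
[ 0.31990039 -0.89030756  9.55789769] [ 0.55860929 -0.16903771  0.0355891 ] 0.009047468012290935
```

```bash
python3 -m inch '0 0 0 0 -0.1 -0.6 1; 0 0 0 0 0 -0.6 1; 0 0 0 0 0 0 1; 0 0 0 0 0 0 1; 0 0 0 0 0 0 1; 0 0 0 0 0 0 1; 0 0 0 0 0 0 1; 0 0 0 0 0 0 1'
python3 -c "
from h import *
p,r,o=pose();print(r.inv().apply(o['ft_force']),p,np.linalg.norm(p[:2]-[.5498,-.1711]))
cv2.imwrite('pics/t10.png',cv2.resize(bot.camera('top')['color'][105:150,280:335],None,fx=12,fy=12,interpolation=cv2.INTER_CUBIC))"
```

```text
clock: 23.75
eef_pos: [0.5586, -0.169, 0.0356]
tool_rot: [-0.431, -0.557, 0.561, 0.434]
ft_force: [-11.2, -2.3, 3.1]
grip_width: 0.0347
[ 0.54562201 -2.98123529 11.43009346] [ 0.55860345 -0.16901772  0.03556812] 0.00904636177858388
```

View pics/t10.png

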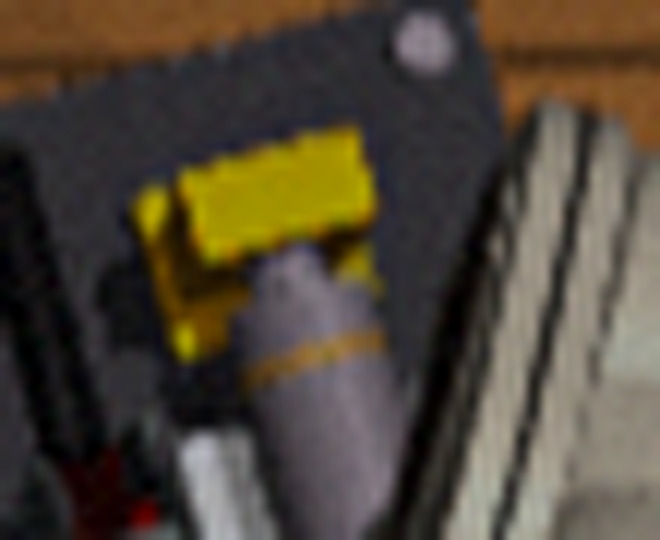

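Pressed home: about 11 N axial, no more motion, held for a second. I ease off a bit, release and lift.

```bash
python3 -m inch '0 0 0 0 0 1.5 1; 0 0 0 0 0 1.5 1; 0 0 0 0 0 0 0.8; 0 0 0 0 0 0 0.55; 0 0 0 0 0 0 0.35; 0 0 0 0 0 0 0.35; 0 0 0 0 0 0 0.35; 0 0 0 0 0 0 0.35'
python3 -m inch '0 0 0 0 -8 0 0.35; 0 0 0 0 -20 0 0.35; 0 0 0 0 -30 0 0.35; 0 0 0 0 -40 0 0.35; 0 0 0 0 -45 0 0.35; 0 0 0 0 -45 0 0.35; 0 0 0 0 -45 0 0.35; 0 0 0 0 -30 0 0.35; 0 0 0 0 0 0 0.35'
cat > st.py <<'E'
from fit import *
p=[.558,-.1693,np.radians(14.6)]
L=lambda P:1000*(np.array([[np.cos(p[2]),np.sin(p[2])],[-np.sin(p[2]),np.cos(p[2])]])@(P[:2]-p[:2]))
q,r,o=pose();f=r.inv().apply(o["ft_force"])
print("local",L(q).round(1),"z",(q[2]*1000).round(1),"ftool",f.round(1),"w",o["grip_width"])
E
python3 - <<'E'
from st import *
go([.558,-.1693,.3],104.6)
c=bot.camera("wrist");cv2.imwrite("pics/w11.png",c["color"])
for n in ("top","scene"):
    c=bot.camera(n);cv2.imwrite(f"pics/{n}11.png",c["color"]);print(bot.spot_point("clamp_bar",n))
cv2.imwrite("pics/s11.png",cv2.resize(c["color"][150:300,140:340],(800,600),interpolation=cv2.INTER_CUBIC))
E
```

```text
clock: 24.8
eef_pos: [0.5598, -0.1689, 0.0362]
tool_rot: [0.433, 0.56, -0.559, -0.432]
ft_force: [-0.4, -0.4, -0.5]
grip_width: 0.0556
clock: 25.92
eef_pos: [0.5609, -0.1693, 0.3028]
tool_rot: [0.435, 0.56, -0.559, -0.43]
ft_force: [0.6, -0.6, 0.8]
grip_width: 0.0556
local [1.5 0. ] z 298.8 ftool [-0.7  0.3  0.3] w 0.05554985584859337
turn [-0.  0.  0.] shift old [-0.  -1.2  1.5] new [-0.  -1.2  1.5]
[{'point': [283.2, 126.2], 'conf': 0.56}]
[{'point': [238.4, 175.7], 'conf': 0.62}]
```

View pics/s11.png

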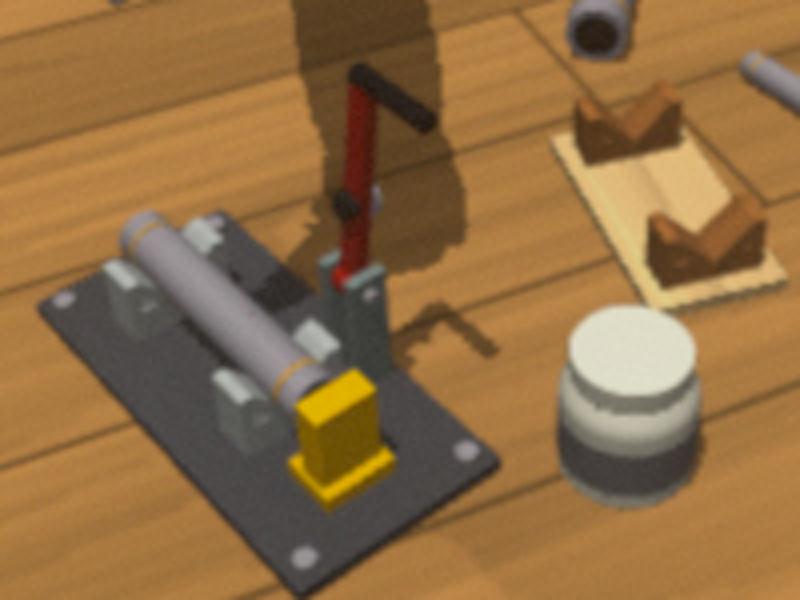

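View pics/w11.png

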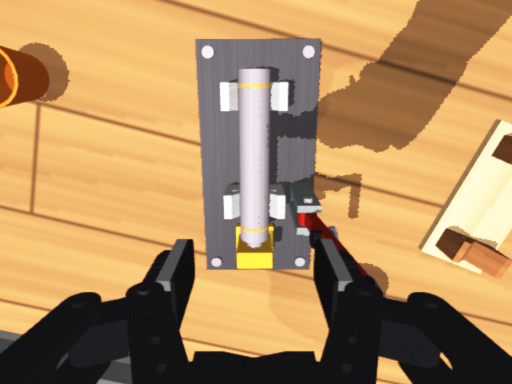

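The sleeve is bedded in both Vs and touches the stop. Now the clamp: I straddle the bar with the fingers open.

```bash
python3 -m inch '0 0 0 15 0 -16 0.35; 0 0 0 25 0 -30 0.35; 0 0 0 25 0 -30 0.35; 0 0 0 14 0 -20 0.35; 0 0 0 0 0 0 0.35; 0 0 0 0 0 0 0.35'
python3 - <<'E'
from st import *
go([.558,-.1693,.3],104.6)
c=bot.camera("wrist");cv2.imwrite("pics/w12.png",c["color"])
for n in ("top","scene"):
    c=bot.camera(n);cv2.imwrite(f"pics/{n}12.png",c["color"])
cv2.imwrite("pics/s12.png",cv2.resize(c["color"][120:270,160:360],(800,600),interpolation=cv2.INTER_CUBIC))
E
```

```text
clock: 27.02
eef_pos: [0.6325, -0.0678, 0.2986]
tool_rot: [-0.432, -0.559, 0.56, 0.432]
ft_force: [-0.2, -1.1, 0.6]
grip_width: 0.0555
local [97.2 78.7] z 299.2 ftool [-0.2 -0.5  0.5] w 0.05564877616779278
turn [-0.01 -0.04 -0.  ] shift old [-78.7  -0.8  97.2] new [-78.7  -0.8  97.2]
```

View pics/s12.png

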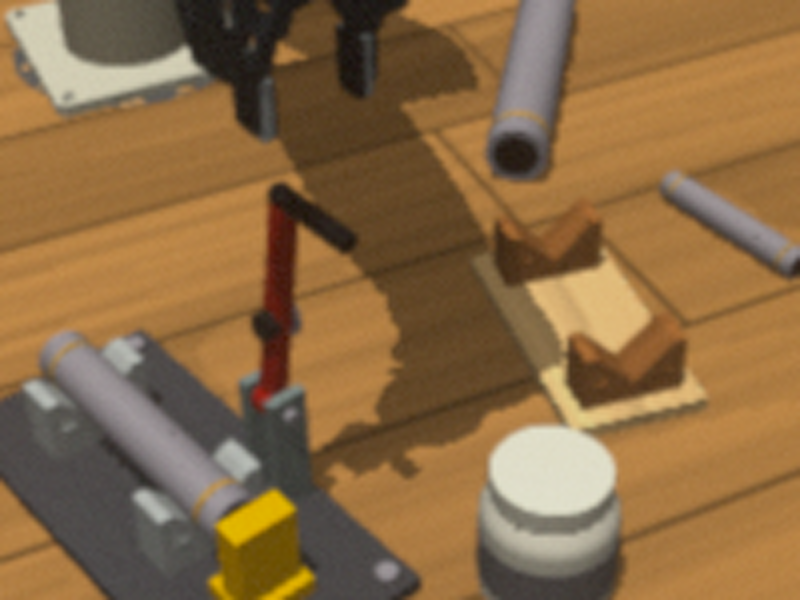

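View pics/w12.png

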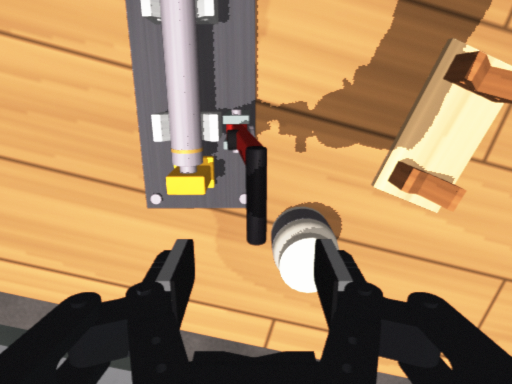

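The wrist view shows the bar centred between the fingers, at columns 247–267 and rows 150–244. I check the triangulation before descending.

```bash
python3 - <<'E'
from st import *
c=bot.camera("wrist")
for x in (73,98,123):
  for a in (1.65,1.70,1.75): print(x,a,proj(c,W(p,(x,60-145*np.cos(a),89+145*np.sin(a)))).round(1))
for P in [(97.2,78.7,q[2]*1000),(97.2,78.7,233)]: print("tcp",proj(c,W(p,P)).round(1))
# ray-based: bar tip & root at z=.233
for u in [(256.5,243),(256,150)]: print(L(atz(c,u,.233)))
E
```

```text
local [97.3 78.4] z 299.4 ftool [-0.4 -0.2 -0.8] w 0.05544648685720372
73 1.65 [244.2 168. ]
73 1.7 [255.4 167.8]
73 1.75 [266.4 167.4]
98 1.65 [244.5 204.5]
98 1.7 [255.3 204.2]
98 1.75 [265.9 203.6]
123 1.65 [244.8 238.7]
123 1.7 [255.2 238.2]
123 1.75 [265.6 237.5]
tcp [255.7 249.9]
tcp [255.3 203.1]
[126.55162207  79.55607368]
[61.34920499 79.07420597]
```

```bash
python3 -m inch '0 0 0 0 15 -1 0.35; 0 0 0 0 25 0 0.35; 0 0 0 0 25 0 0.35; 0 0 0 0 15 0 0.35; 0 0 0 0 6 0 0.35; 0 0 0 0 0 0 0.6; 0 0 0 0 0 0 0.7; 0 0 0 0 0 0 0.7'
python3 st.py
python3 -m inch '0 0 0 -6 0 0 0.7; 0 0 0 -8 0 0 0.7; 0 0 0 -8 0 0 0.7; 0 0 0 0 0 0 0.7'; python3 st.py
```

```text
clock: 28.42
eef_pos: [0.6341, -0.0681, 0.2141]
tool_rot: [0.433, 0.56, -0.559, -0.432]
ft_force: [0.5, -0.1, 0.3]
grip_width: 0.0259
local [99.  78.9] z 213.7 ftool [ 0.5 -0.4 -1. ] w 0.025514292679695478
clock: 29.02
eef_pos: [0.6394, -0.0905, 0.213]
tool_rot: [-0.433, -0.559, 0.559, 0.432]
ft_force: [0.8, 0.7, -0.2]
grip_width: 0.0258
local [98.3 55.9] z 212.6 ftool [-0.6  0.3 -0.2] w 0.025630109368996234
```

```bash
python3 - <<'E'
from st import *
c=bot.camera("wrist");cv2.imwrite("pics/w13.png",c["color"])
c=bot.camera("scene")
cv2.imwrite("pics/s13.png",cv2.resize(c["color"][120:270,160:360],(800,600),interpolation=cv2.INTER_CUBIC))
E
```

```text
local [98.3 56.4] z 212.6 ftool [ 0.7 -0.2 -0.6] w 0.025582994061689145
```

View pics/s13.png

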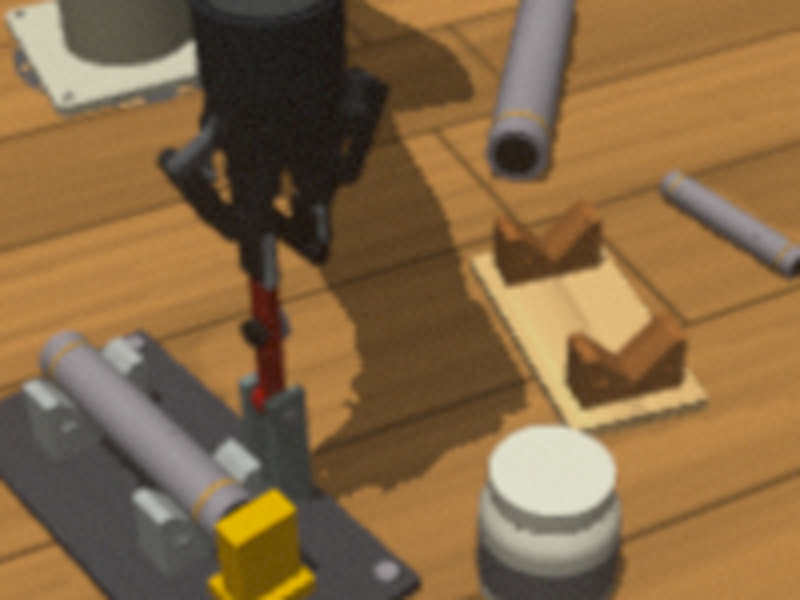

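View pics/w13.png

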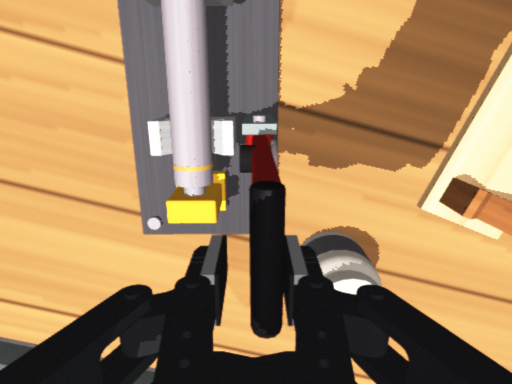

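The bar at column 266 rests against the right finger and has come to about 1.58 rad. I continue along the arc.

```bash
python3 -m inch '0 0 0 -12 0 0 0.7; 0 0 0 -14.3 1.5 0 0.7; 0 0 0 -14.2 3 0 0.7; 0 0 0 -13.7 5 0 0.7; 0 0 0 -13.3 6 0 0.7; 0 0 0 -12.5 7 0 0.7; 0 0 0 0 0 0 0.7'; python3 st.py
python3 -m inch '0 0 0 -11.8 8.5 0 0.7; 0 0 0 -10.9 9.5 0 0.7; 0 0 0 -9.9 10.5 0 0.7; 0 0 0 0 0 0 0.7'; python3 - <<'E'
from st import *
c=bot.camera("wrist");cv2.imwrite("pics/w14.png",c["color"])
c=bot.camera("scene")
cv2.imwrite("pics/s14.png",cv2.resize(c["color"][150:300,140:340],(800,600),interpolation=cv2.INTER_CUBIC))
E
```

```text
clock: 30.2
eef_pos: [0.6588, -0.1685, 0.1889]
tool_rot: [-0.432, -0.558, 0.56, 0.433]
ft_force: [-1.3, 0.3, -0.4]
grip_width: 0.0256
local [ 98.2 -23.7] z 189.9 ftool [0.1 0.7 0.9] w 0.025272702597546496
clock: 30.8
eef_pos: [0.6667, -0.1996, 0.1599]
tool_rot: [-0.432, -0.558, 0.56, 0.434]
ft_force: [-0.1, -0.8, -0.7]
grip_width: 0.0257
local [ 98.1 -56.3] z 161.4 ftool [ 0.4 -0.4 -0.7] w 0.025626529090091627
```

View pics/s14.png

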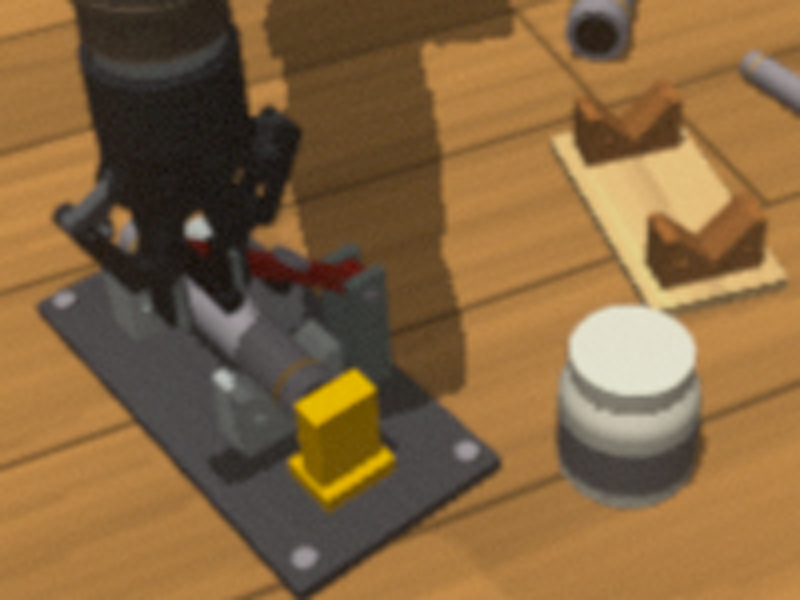

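View pics/w14.png

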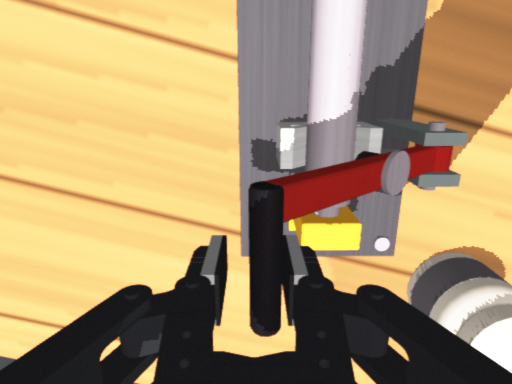

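The arm is at about 0.7 rad. I lift clear, narrow the fingers to a groove smaller than the bar, and press from above.

```bash
python3 -m inch '0 0 0 5 0 0 0.7; 0 0 0 0 -25 0 0.7; 0 0 0 0 -25 0 0.7; 0 0 0 0 0 0 0.9; 0 0 0 0 0 0 0.9; 0 0 0 0 0 0 0.9'; python3 - <<'E'
from st import *
c=bot.camera("wrist");cv2.imwrite("pics/w15.png",c["color"])
for a in (.6,.65,.7,.75,.8):print(a,proj(c,W(p,(126,60-145*np.cos(a),89+145*np.sin(a)))).round(1),proj(c,W(p,(60,60-145*np.cos(a),89+145*np.sin(a)))).round(1),60-145*np.cos(a),89+145*np.sin(a))
E
```

```text
clock: 31.75
eef_pos: [0.6655, -0.1931, 0.2104]
tool_rot: [-0.431, -0.559, 0.56, 0.433]
ft_force: [0.1, 0.2, 0.2]
grip_width: 0.0088
local [ 98.2 -50.3] z 210.7 ftool [-0.   0.4 -0.1] w 0.008154396228345477
0.6 [239.6 260.4] [238.3 154.9] -59.67366416190336 170.87315864228015
0.65 [246.3 265.3] [245.6 157. ] -55.432150789613104 176.75202883172574
0.7 [253.9 270.3] [254.  159.2] -50.90211715625084 182.4115646494652
0.75 [262.3 275.4] [263.4 161.4] -46.09488598670403 187.83762020338344
0.8 [271.7 280.4] [274.  163.6] -41.022472855338975 193.0166331804308
```

View pics/w15.png

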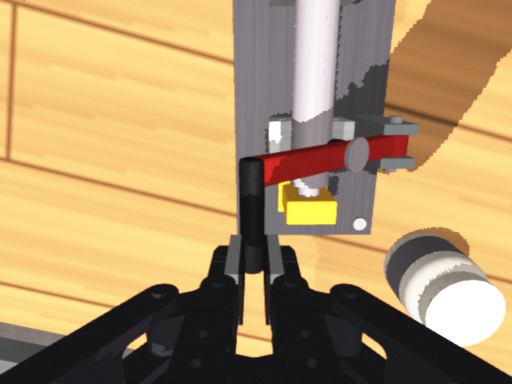

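```bash
python3 -m inch '0 0 0 -1.5 10 0 0.9; 0 0 0 0 10 0 0.9; 0 0 0 0 3 0 0.9; 0 0 0 0 0 0 0.9'; python3 st.py
python3 -m inch '0 0 0 -7.5 10 0 0.9; 0 0 0 -7.5 12 0 0.9; 0 0 0 0 0 0 0.9'; python3 - <<'E'
from st import *
c=bot.camera("wrist");cv2.imwrite("pics/w16.png",c["color"])
for a in (.4,.5,.6):print(a,proj(c,W(p,(126,60-145*np.cos(a),89+145*np.sin(a)))).round(1),proj(c,W(p,(60,60-145*np.cos(a),89+145*np.sin(a)))).round(1),60-145*np.cos(a),89+145*np.sin(a))
E
```

```text
clock: 32.4
eef_pos: [0.6663, -0.1948, 0.1885]
tool_rot: [-0.432, -0.559, 0.56, 0.433]
ft_force: [-0.5, -0.4, -0.1]
grip_width: 0.0084
local [ 98.8 -52.2] z 189.3 ftool [ 0.6 -0.4 -0.6] w 0.00863758945434976
clock: 32.88
eef_pos: [0.6699, -0.2103, 0.1654]
tool_rot: [-0.432, -0.559, 0.559, 0.433]
ft_force: [-0.9, -0.4, -0.3]
grip_width: 0.0085
local [ 97.9 -66.9] z 165.8 ftool [-0.   0.5 -0.8] w 0.008515461096643947
0.4 [243.1 278.1] [242.  162.9] -73.55384413041833 145.46565963475433
0.5 [254.4 291.8] [254.6 169. ] -67.24947147410406 158.51670309760942
0.6 [270.  306.7] [272.3 175.8] -59.67366416190336 170.87315864228015
```

View pics/w16.png

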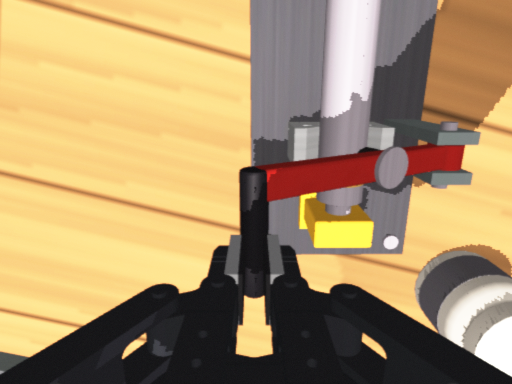

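The bar is seated in the fingertip groove at about 0.5 rad and follows. I continue pressing down.

```bash
python3 -m inch '0 0 0 -6.3 13 0 0.9; 0 0 0 -5 13.6 0 0.9; 0 0 0 -3.6 14 0 0.9; 0 0 0 -2.2 14 0 0.9; 0 0 0 0 0 0 0.9'; python3 st.py
python3 -m inch '0 0 0 -0.5 7 0 0.9; 0 0 0 -0.2 5 0 0.9; 0 0 0 0 0 0 0.9'; python3 - <<'E'
from st import *
c=bot.camera("wrist");cv2.imwrite("pics/w17.png",c["color"])
c=bot.camera("scene");cv2.imwrite("pics/s17.png",cv2.resize(c["color"][150:300,140:340],(800,600),interpolation=cv2.INTER_CUBIC))
E
```

```text
clock: 33.65
eef_pos: [0.6734, -0.2257, 0.1098]
tool_rot: [-0.431, -0.559, 0.56, 0.434]
ft_force: [-0.7, -0.3, 0.2]
grip_width: 0.0089
local [ 98.1 -83.7] z 111.4 ftool [ 0.5 -0.4 -0.5] w 0.008608873541412175
clock: 34.12
eef_pos: [0.6748, -0.2264, 0.1002]
tool_rot: [0.432, 0.56, -0.559, -0.433]
ft_force: [0.6, -0.4, 0.2]
grip_width: 0.0084
local [ 98.4 -84.7] z 100.2 ftool [-0.   0.7 -0.9] w 0.00846661069023747
```

View pics/w17.png

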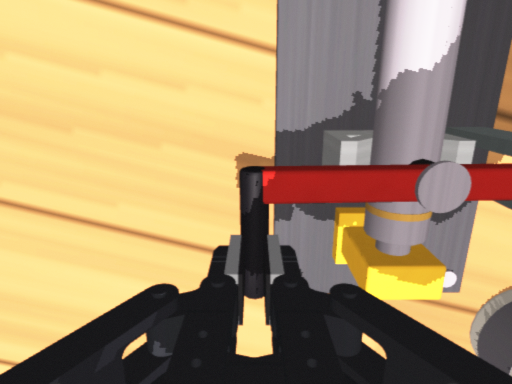

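View pics/s17.png

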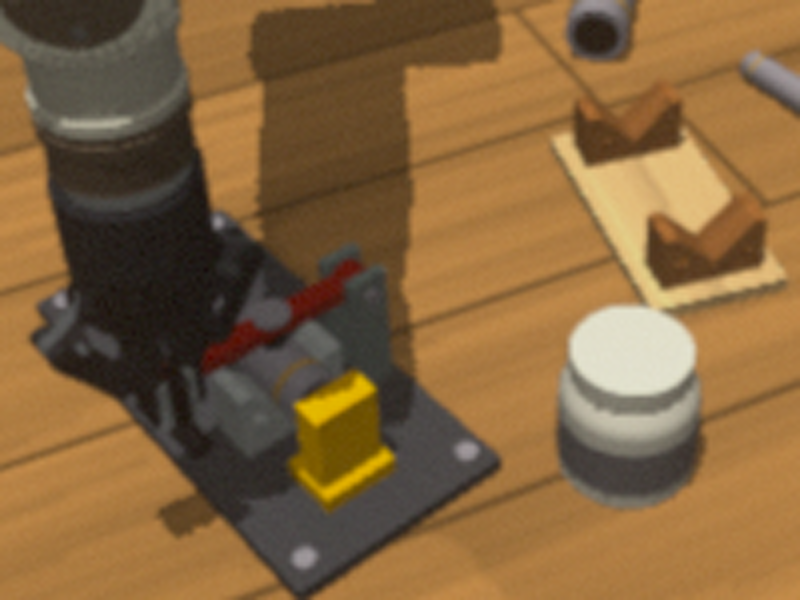

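```bash
python3 -m inch '0 0 0 0 3 0 0.9; 0 0 0 0 3 0 0.9; 0 0 0 0 3 0 0.9'; python3 -m inch '0 0 0 0 3 0 0.9;0 0 0 0 2 0 0.9;0 0 0 0 0 0 0.9'; python3 -m inch '0 0 0 0 2 0 0.9; 0 0 0 0 0 0 0.9'; python3 st.py
```

```text
clock: 34.7
eef_pos: [0.6749, -0.2269, 0.0917]
tool_rot: [-0.433, -0.559, 0.56, 0.432]
ft_force: [-2.2, 0.4, 3.8]
grip_width: 0.0087
clock: 35.08
eef_pos: [0.6749, -0.2268, 0.0868]
tool_rot: [-0.433, -0.559, 0.559, 0.432]
ft_force: [-1.5, -0.5, 3.8]
grip_width: 0.0085
clock: 35.33
eef_pos: [0.675, -0.2268, 0.0849]
tool_rot: [0.433, 0.559, -0.559, -0.432]
ft_force: [-2.2, -0.2, 5.2]
grip_width: 0.0085
local [ 98.7 -85.1] z 84.9 ftool [-0.  -5.5  2.3] w 0.008630366688714216
```

```bash
python3 -m inch '0 0 0 0 1 0 0.9; 0 0 0 0 0 0 0.9';python3 -m inch '0 0 0 0 1 0 0.9; 0 0 0 0 0 0 0.9'; python3 -m inch '0 0 0 0 0.7 0 0.9; 0 0 0 0 0 0 0.9'; python3 st.py
```

```text
clock: 35.67
eef_pos: [0.675, -0.2268, 0.0842]
tool_rot: [0.433, 0.559, -0.559, -0.432]
ft_force: [-1.6, -1.0, 6.1]
grip_width: 0.0089
clock: 35.92
eef_pos: [0.675, -0.2268, 0.0833]
tool_rot: [0.433, 0.56, -0.559, -0.432]
ft_force: [-2.5, -0.1, 6.4]
grip_width: 0.0087
clock: 36.17
eef_pos: [0.675, -0.2267, 0.0827]
tool_rot: [0.433, 0.56, -0.559, -0.432]
ft_force: [-2.0, 0.3, 6.8]
grip_width: 0.0084
local [ 98.7 -85.1] z 82.7 ftool [ 1.  -6.6  2.9] w 0.008760779863522661
```

```bash
python3 -m inch '0 0 0 0 0.7 0 0.9; 0 0 0 0 0 0 0.9';python3 -m inch '0 0 0 0 0.7 0 0.9; 0 0 0 0 0 0 0.9'; python3 -m inch '0 0 0 0 0.7 0 0.9; 0 0 0 0 0 0 0.9'; python3 st.py
```

```text
clock: 36.52
eef_pos: [0.675, -0.2267, 0.0821]
tool_rot: [0.433, 0.56, -0.559, -0.432]
ft_force: [-2.2, 1.0, 7.1]
grip_width: 0.0085
clock: 36.78
eef_pos: [0.675, -0.2267, 0.0819]
tool_rot: [0.433, 0.56, -0.559, -0.432]
ft_force: [-2.6, 0.7, 8.6]
grip_width: 0.0085
clock: 37.02
eef_pos: [0.675, -0.2267, 0.0818]
tool_rot: [0.433, 0.56, -0.559, -0.432]
ft_force: [-3.8, 0.3, 10.7]
grip_width: 0.0085
local [ 98.8 -85.1] z 81.8 ftool [  0.5 -11.2   4.1] w 0.008756338929886188
```

The position is levelling off at z 81.8 mm while the force climbs, which is the hard end. I press a little more to confirm, then withdraw upwards.

```bash
python3 -m inch '0 0 0 0 0.8 0 0.9; 0 0 0 0 0.8 0 0.9; 0 0 0 0 0 0 0.9; 0 0 0 0 0 0 0.9; 0 0 0 0 0 0 0.9'; python3 st.py
python3 -m inch '0 0 0 0 -3 0 0.9; 0 0 0 0 -5 0 0.9; 0 0 0 0 -15 0 0.9; 0 0 0 0 -30 0 0.9; 0 0 0 0 -40 0 0.9; 0 0 0 0 -40 0 0.9; 0 0 0 0 -40 0 0.9; 0 0 0 0 0 0 0.9; 0 0 0 0 0 0 0.9'; python3 - <<'E'
from st import *
c=bot.camera("wrist");cv2.imwrite("pics/w18.png",c["color"])
c=bot.camera("scene");cv2.imwrite("pics/s18.png",cv2.resize(c["color"][150:300,140:340],(800,600),interpolation=cv2.INTER_CUBIC))
E
```

```text
clock: 37.75
eef_pos: [0.6751, -0.2268, 0.0815]
tool_rot: [0.433, 0.56, -0.559, -0.432]
ft_force: [-6.3, 0.9, 15.8]
grip_width: 0.0086
local [ 98.8 -85.1] z 81.5 ftool [  2.5 -15.7   5.8] w 0.008344781500153909
clock: 38.98
eef_pos: [0.6749, -0.2265, 0.2508]
tool_rot: [0.432, 0.56, -0.559, -0.432]
ft_force: [-0.1, 0.1, -0.2]
grip_width: 0.0088
local [ 98.1 -84.5] z 249.2 ftool [-0.1 -1.   0.5] w 0.008404668606719986
```

View pics/w18.png

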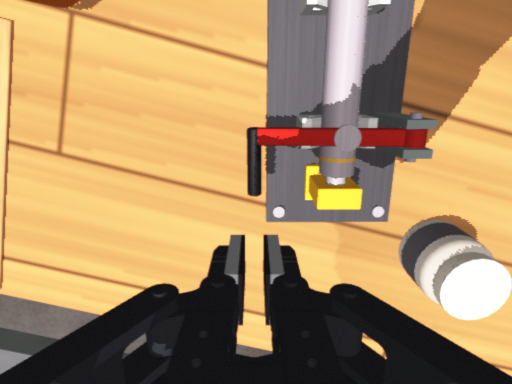

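View pics/s18.png

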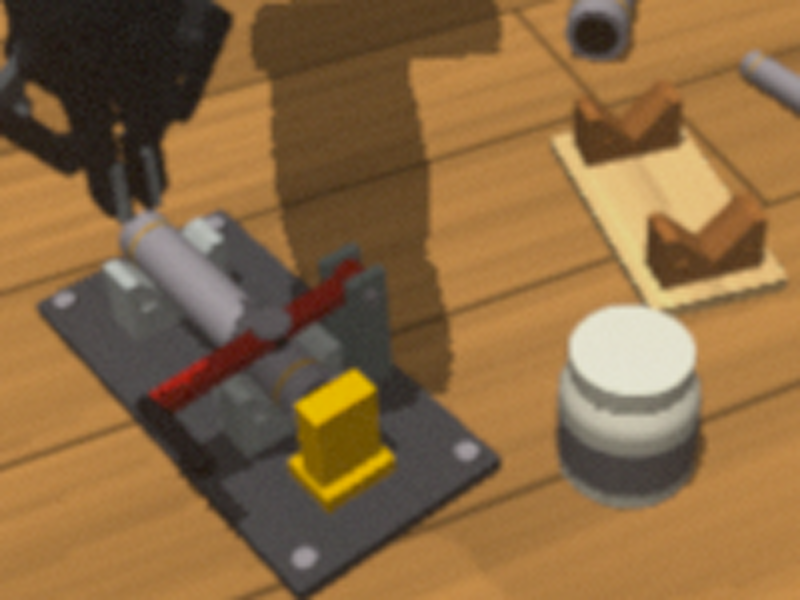

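The clamp lies level across the sleeve and the hand is clear. I check the clamp angle, the end contact and the other objects.

```bash
python3 - <<'E'
from st import *
c=bot.camera("wrist");s=bot.camera("scene")
for a in (0.05,0,-.05,-.09):
    P=lambda x:W(p,(x,60-145*np.cos(a),89+145*np.sin(a)))
    print(a,"wrist",proj(c,P(68)).round(1),proj(c,P(126)).round(1),"scene",proj(s,P(68)).round(1),proj(s,P(126)).round(1))
x=cv2.resize(c["color"][100:225,240:400],None,fx=5,fy=4.8,interpolation=cv2.INTER_CUBIC);cv2.imwrite("pics/w19.png",x)
x=cv2.resize(s["color"][210:280,170:260],None,fx=8,fy=8,interpolation=cv2.INTER_CUBIC);cv2.imwrite("pics/s19.png",x)
t=bot.camera("top")
for n in("tub","cup","wrench"): print(n,bot.look_for(n,"top")[:1],bot.look_for(n,"scene")[:1])
cv2.imwrite("pics/top19.png",t["color"])
E
```

```text
local [ 98.3 -84.7] z 249.8 ftool [-0.4  0.5  0.5] w 0.008668865759522396
0.05 wrist [254.4 138.7] [254.3 200.3] scene [176.6 247.3] [190.4 262.2]
0 wrist [254.2 137.6] [254.1 197.8] scene [177.  249.5] [190.8 264.5]
-0.05 wrist [254.4 136.4] [254.3 195.5] scene [177.5 251.6] [191.2 266.6]
-0.09 wrist [254.8 135.6] [254.7 193.7] scene [178.  253.3] [191.7 268.3]
tub [{'extent': [230.0, 87.9, 258.6, 124.2], 'conf': 0.6}] [{'extent': [277.0, 229.1, 315.6, 276.6], 'conf': 0.87}]
cup [{'extent': [405.9, 156.5, 432.2, 179.9], 'conf': 0.91}] [{'extent': [52.0, 247.3, 86.4, 287.8], 'conf': 0.76}]
wrench [{'extent': [74.9, 157.1, 111.7, 216.7], 'conf': 0.68}] [{'extent': [371.5, 149.8, 394.0, 186.7], 'conf': 0.67}]
```

View pics/w19.png

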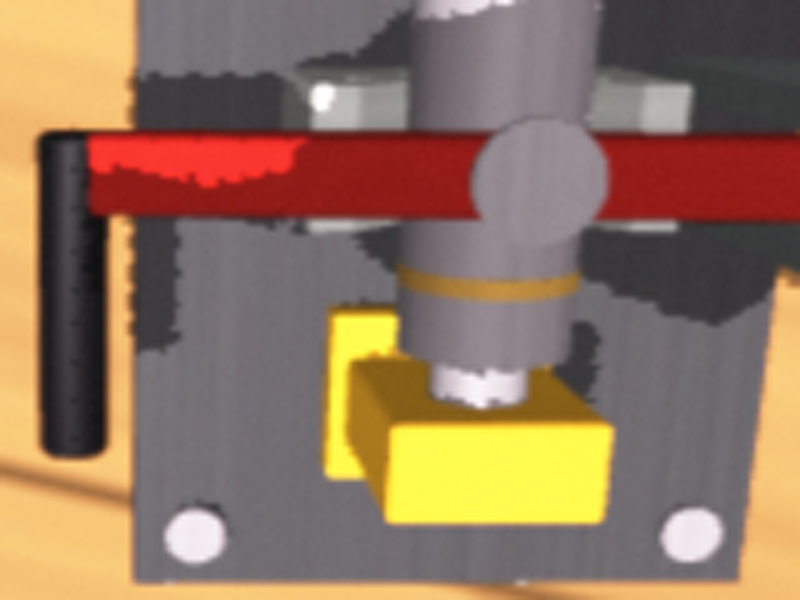

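View pics/s19.png

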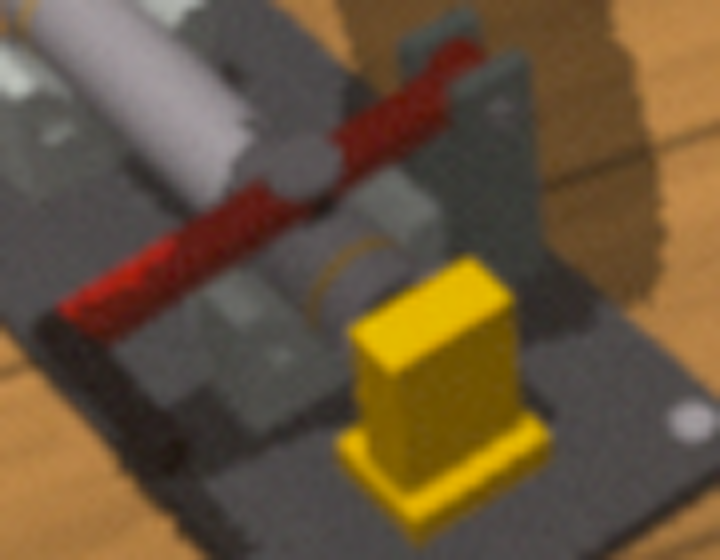

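View pics/top19.png

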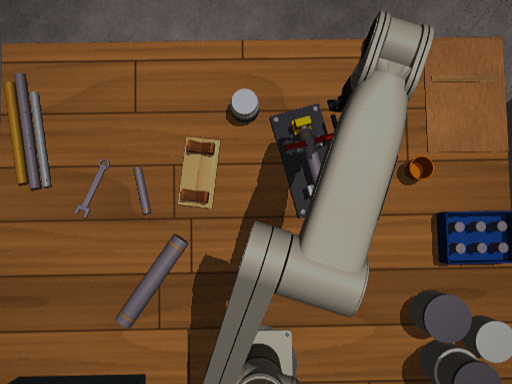

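Everything agrees: the bar tip sits at about (254,195) in the wrist view, as predicted for −0.09 rad. The button touches the sleeve end, and the tub, cup and wrench are unmoved. I hand it in.

```bash
python3 -c "
from workcell import bot
print(bot.job_done(), bot.get_obs()['clock'])"
```

```text
the job is handed in; nothing more can be done
the job is handed in; nothing more can be done
```

The sleeve is bedded in both Vs against the stop, with the clamp pressed down on it. I handed the job in at about 39 s on the robot's clock; no verdict is reported.

- **Placing:** I gripped the middle-sized sleeve just behind its middle and lowered it about 10 mm short of the stop. I then let go so it could settle, and re-gripped it.
- **Lowering and sliding:** The force down on the Vs reached at most about 10 N while lowering. It rose to about 14 N once, when the sleeve stuck as I started to slide it. For part of the slide I was carrying most of its weight, so it may have ridden a few tenths of a millimetre high before I lowered it again.
- **Pressing home:** I held about 11 N along the Vs for roughly 1 s with no further movement. Allowing for V friction, that is an estimated 7 to 11 N at the stop.
- **Clamp:** I swung the arm over by its bar and pressed it down with the fingertips. It stopped at the bar height expected for the hard end (−0.09 rad) while the force climbed to about 16 N.

**Last checks:**
- After the hand withdrew, the pictures show the clamp down across the sleeve and the sleeve's end at the button.
- The tub, cup and wrench are where they started.
- The gripper is clear and the wrist force is near zero.
- The pad's force on the sleeve could not be measured directly; I inferred it from the clamp angle.
- The wrist camera put the V-blocks about 3 mm further along their axis than my first fit from the other cameras. That made no difference to the job.

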